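# Load the orbital shaker

## Task

Fit the shaker: drop each of the three holders from the blue rack, T-foot down, into the platform's slot until it sits flat, and twist it a quarter turn so that its foot stands across the slot and locks. When all holders are locked, put each sample jar fully down in a holder of its own, and only then turn the speed dial until its pointer points at the red tab. Leave the other things on the bench where they are.

Things in the scene. Friction and masses are not known exactly. Their poses are not given: they have to be found in the camera images.
- shaker: orbital shaker, fixed to the bench, 250 x 330 x 70 mm cream body. Origin on the bench under the middle of the slot; z up, y along the slot, -x towards the dial deck. Its aluminium platform is 120 (x) by 300 mm (y), top 100 mm above the bench. Its body spans x = -170 to +80 and y = -165 to +165 mm
- slot (a point): middle of the T-slot at the platform's top surface, axes as the shaker. Mouth 14 mm wide, 280 mm long (y from -140 to 140), lips 7 mm thick, below them a hidden channel 40 mm wide and 23 deep in which a T-foot can turn. A foot drops in anywhere along the slot with its T-bar along y and is locked with the T-bar along x; no end stop to the turning, friction holds the angle
- rack: blue holder rack fixed to the bench, 230 (x) x 78 (y) x 30 mm tall, origin under its middle. Two rails along its x with a 36 mm gap between them; the holders stand on the rails 75 mm apart with their T-feet hanging free in the gap, T-bars across it. Holders just lift straight out
- holder1: white square jar holder with a T-foot, 120 g. Origin: centre of its underside, z up. Cup 53 x 53 mm outside, 26 tall; well 45 x 45, floor 6 mm above the origin. Below: round stem 10 mm across, 9 long, then the T-bar: 28 mm along x, 10 along y, 6 high, bottom at -15 mm. Red stripes on the +x and -x walls show the T-bar's direction. 2 mm up-and-down play in the slot
- holder2: white square jar holder with a T-foot, 120 g. Origin: centre of its underside, z up. Cup 53 x 53 mm outside, 26 tall; well 45 x 45, floor 6 mm above the origin. Below: round stem 10 mm across, 9 long, then the T-bar: 28 mm along x, 10 along y, 6 high, bottom at -15 mm. Red stripes on the +x and -x walls show the T-bar's direction. 2 mm up-and-down play in the slot
- holder3: white square jar holder with a T-foot, 120 g. Origin: centre of its underside, z up. Cup 53 x 53 mm outside, 26 tall; well 45 x 45, floor 6 mm above the origin. Below: round stem 10 mm across, 9 long, then the T-bar: 28 mm along x, 10 along y, 6 high, bottom at -15 mm. Red stripes on the +x and -x walls show the T-bar's direction. 2 mm up-and-down play in the slot
- jar1: closed sample jar, red with a green cap and a heavy steel base, round, 40 mm across and 50 mm tall, about 110 g (2 or 3 are present, else None); origin at the centre of its underside, z up. Stands on the bench at the start; when fully down in a holder its upper 30 mm stand out of the cup
- jar2: closed sample jar, red with a green cap and a heavy steel base, round, 40 mm across and 50 mm tall, about 110 g (2 or 3 are present, else None); origin at the centre of its underside, z up. Stands on the bench at the start; when fully down in a holder its upper 30 mm stand out of the cup
- jar3: closed sample jar, red with a green cap and a heavy steel base, round, 40 mm across and 50 mm tall, about 110 g (2 or 3 are present, else None); origin at the centre of its underside, z up. Stands on the bench at the start; when fully down in a holder its upper 30 mm stand out of the cup
- dial (a joint): speed dial on the shaker's deck: angle in rad from 0 to 4.0, growing as it is turned clockwise seen from above; it stays where it is left (friction about 0.04 N m)
- dial_grip (a point): on the dial's axis (vertical), at the height to grip, 107 mm above the bench. Black grip bar 49 mm long, 14 wide, top at 114 mm; round skirt under it 52 mm across, top at 84 mm; deck at 70 mm. The point's x runs along the bar, the white pointer line on its -x half. The platform's edge is 60 mm from the axis on the shaker's +x side
- dial_tip (a point): pointer end of the dial, 24 mm from its axis, on top of the bar
- setmark: small red tab (16 x 6 mm) on the deck beside the dial: the speed wanted. Origin on the dial's axis at bench height; the tab lies along the body's -x, 38 to 54 mm from the axis
- setmark_tip (a point): where dial_tip lies when the pointer points exactly at the red tab (24 mm from the axis)
- reagent: bystander, leave alone: amber reagent bottle 64 mm across, 130 mm tall; origin at the centre of its underside
- tipbox: bystander, leave alone: orange pipette-tip box with a grey lid, 70 x 100 x 50 mm; origin at the centre of its underside
- tomato1: bystander, leave alone: tomato 60 mm across; origin at the centre of its underside
- tomato2: bystander, leave alone: tomato 54 mm across; origin at the centre of its underside
- pepper: bystander, leave alone: green pepper 72 mm across; origin at the centre of its underside
- pot: bystander, leave alone: white plastic pot 70 mm across, 100 mm tall; origin at the centre of its underside
Things that resemble listed ones, but are neither listed nor needed, are in the scene too. What is shaped like the holder2 but yellow is not meant. Leave any purple look-alike of the jar3 alone.

How it is judged:
By the outcome, as a careful person would: the job done as asked, in the order asked, and still so for the second after the job is handed in, with the robot touching nothing.
Of jar1, jar2, jar3 only 2 to 3 are there at a start; the rules pass over those that are not, and their reading is None.
At some moment in a run one of jar1, jar2, jar3 may be knocked a few centimetres aside while the robot is not near it.
It also fails if it takes over 210 s, if anything falls off the work surface, if the arm or the gripper's body presses on something with over 40 N, if the wrist force passes 120 N, or if a joint passes its speed limit or range.

## Robot

A 6-joint arm with a two-finger parallel gripper is mounted at the origin on the work surface. World frame = base frame: x ahead of the robot, y to its left, z up, the work surface at z = 0. Lengths are in m, angles in degrees, forces in N, time in s.
With the tool pointing down it reaches from about 0.4 to 0.825 m from the base axis. Payload 7 kg.
Tool frame: the origin (TCP) lies between the finger pads; the fingertips stand 22 mm ahead of it and the grasp point (between the pads) lies 3 mm ahead of it; z points along the fingers, y is the line along which they close (so a half turn about z gives the same grasp; the last joint's range is limited). The gripper opens to 88 mm and grips with 3 to 60 N. Pads are 19 mm wide; open, the fingers measure 130 mm over their backs; the gripper's body (78 mm by 193 mm) begins 47 mm behind the grasp point.
Start: joints at [-59.124, 20.546, 0.682, 0, -70.136, -16.507], TCP at [0.167, -0.654, 0.249] pointing down, gripper open.
Joint ranges: [-176.03, 176.03], [-82.01, 121.73], [-58.28, 71.71], [-173.87, 95.51], [-174.79, -0.11], [-173.66, 173.66]. Speed limits (degrees/s): [136.94, 136.94, 172.46, 180, 180, 180].

## Interface

Orientations are given as [roll, pitch, yaw] about the fixed x, y, z axes, in that order (R = Rz(yaw) Ry(pitch) Rx(roll)).
In Python, from plant import ctrl gives the robot as it stands.
- The arm moves only by the tool apply_moves, never from a script. Its argument "targets" is a list of rows, each an object with "travel": the shift along the tool's x, y, z in mm, a list of three; "roll": the turn about the tool's z in degrees; "jaw": the finger opening in mm, from 0 to 87.6. In form: [{"travel": [tx, ty, tz], "roll": roll, "jaw": jaw}, ...]. A call has 1 to 10 rows; each row shifts and turns the commanded pose from where the row before left it, along the tool's axes as they then stand; what a row does not reach is not made up. A row lasts 1/10 s, in which the tool goes at most 50 mm and 8.59 degrees, less where a joint would pass 70% of its speed; a pose out of reach is approached as far as the arm can. A call with a gripper value outside its range is refused whole. The fingers move at their own pace and stop on an object; the grip force is fixed at half the most. Time passes only in rows, so rows that do not move let the fingers close. It gives the time, the measured TCP pose, the force, the opening and the grip force at its end, in the units of the state.
- ctrl.get_obs(): the state, without advancing time (a new reading comes with each control period).
- ctrl.snapshot(name): name is "scene" or "top"; returns the picture (420x560x3 uint8, red, green, blue); there is no depth.
- ctrl.calibration(name): a dict with "K" (3x3 intrinsics, pixels), "dist_coeffs" ([k1, k2, p1, p2, k3] as OpenCV has them; the pictures are not rectified), "extrinsics" (4x4, takes a point from camera to world coordinates). Camera axes: x right, y down, z forward; pixel columns grow to the right and rows downward; lengths in m; the calibration is good to about 2 mm. A picture is of the moment at which its call begins. calibration takes no time and is no camera call.
- ctrl.close_job(): hands the job in; it is judged then, once.
The state is a dict: "clock": time; "joint_pos": joint angles; "qvel": joint speeds; "tau": joint torques, N m; "tool_pos": TCP position; "orientation": TCP orientation; "force": force on the tool from outside, world axes, zero at the start; "moment": the same for the moment, N m; "opening": finger opening in m; "gripper_force": force on a finger pad.
Only numpy, scipy, OpenCV 4.12 (cv2) and the standard library are available. Lean on these libraries where they do the work, as an engineer would, in place of code of your own. Each camera call takes 0.05 s, during which the arm holds its last target. There are 200 camera calls.

## Working session

There is one attempt and no reset: what is moved stays moved. The work goes in short steps, Python scripts to look and compute and a tool call to move; the robot and the scene stay as the last step left them, time stands still between calls to the robot, and variables do not carry over. Pictures are saved under pics/ and viewed, at most 14 in all, crops included, and the job is handed in when it is done.

Besides the shell and the picture viewer there is one more tool, called after "Call:" as name(argument=value, ...) on one line, values as JSON. apply_moves: Moves the arm, as the interface text tells. Its arguments: {"type":"object","properties":{"targets":{"type":"array","items":{"type":"object","properties":{"travel":{"type":"array","items":{"type":"number"}},"roll":{"type":"number"},"jaw":{"type":"number"}}}}},"required":["targets"]}

```bash
mkdir -p pics; ls; cat > h.py <<'E'
import numpy as np, cv2
from plant import ctrl
def snap(n,f=None):
    im=ctrl.snapshot(n)
    if f: cv2.imwrite('pics/'+f,cv2.cvtColor(im,cv2.COLOR_RGB2BGR))
    return im
def ray(n,p,z):
    c=ctrl.calibration(n);K=np.array(c['K']);d=np.array(c['dist_coeffs']);T=np.array(c['extrinsics'])
    u=cv2.undistortPoints(np.array(p,float).reshape(-1,1,2),K,d).reshape(-1,2)
    r=np.c_[u,np.ones(len(u))]@T[:3,:3].T;o=T[:3,3]
    return o+r*((z-o[2])/r[:,2])[:,None]
def proj(n,P):
    c=ctrl.calibration(n);K=np.array(c['K']);d=np.array(c['dist_coeffs']);T=np.linalg.inv(np.array(c['extrinsics']))
    return cv2.projectPoints(np.array(P,float).reshape(-1,3),cv2.Rodrigues(T[:3,:3])[0],T[:3,3],K,d)[0].reshape(-1,2)
E
python3 - <<'E'
from h import *
for n in('scene','top'):
    snap(n,n+'0.png');c=ctrl.calibration(n);print(n,np.round(c['K'],1).tolist(),np.round(c['dist_coeffs'],3),np.round(c['extrinsics'],3).tolist())
print(ctrl.get_obs())
E
```

```text
pics
scene [[407.8, 0.0, 288.3], [0.0, 407.8, 207.4], [0.0, 0.0, 1.0]] [-0.053  0.     0.     0.     0.   ] [[0.307, 0.571, -0.761, 1.431], [0.951, -0.168, 0.258, -0.218], [0.02, -0.803, -0.595, 0.757], [0.0, 0.0, 0.0, 1.0]]
top [[455.1, 0.0, 263.3], [0.0, 455.1, 206.8], [0.0, 0.0, 1.0]] [-0.156  0.     0.     0.     0.   ] [[-0.014, -0.974, 0.225, 0.325], [-1.0, 0.013, -0.006, 0.068], [0.003, -0.226, -0.974, 1.178], [0.0, 0.0, 0.0, 1.0]]
{'clock': 0.1, 'joint_pos': array([-5.91225910e+01,  2.05861727e+01,  6.39457441e-01, -1.79623670e-02,
       -7.01364841e+01, -1.65082994e+01]), 'qvel': array([ 0.06819064, -0.01751087,  0.04415571,  0.18090233, -0.09989857,
        0.0234765 ]), 'tau': array([-1.22171434e-03, -5.84165025e+01,  2.93753314e+01,  7.01560602e+00,
        1.02121293e-02, -6.74826288e-05]), 'tool_pos': array([ 0.16740549, -0.65349139,  0.24773203]), 'orientation': array([ 1.79915432e+02, -7.45288082e-03, -1.65637000e+02]), 'force': array([ 0.66195939, -0.17888961, -0.62025217]), 'moment': array([-0.0055522 , -0.03744805, -0.09283931]), 'gripper_force': 0.0, 'opening': 0.0879740947746798}
```

View pics/top0.png

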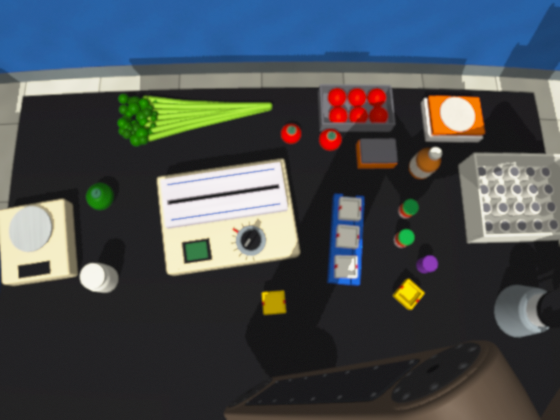

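View pics/scene0.png

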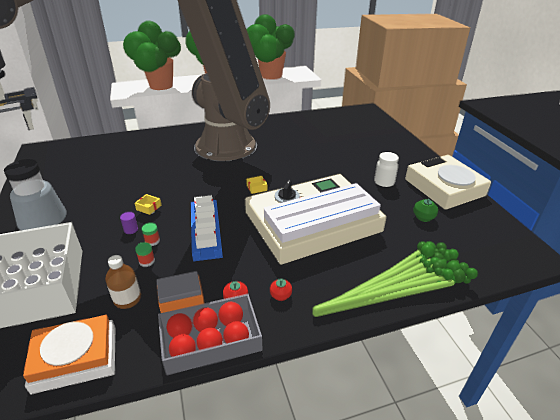

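Top view: shaker with slot (168,202)-(279,187), dial (250,239), green-capped jars at about (410,208) and (405,238), rack holders at (349,208), (347,237), (346,267). Only two jars are present; the purple jar (428,264) and the yellow holders are decoys.

```bash
python3 - <<'E'
from h import *
im=snap('top');h=cv2.cvtColor(im,cv2.COLOR_RGB2HSV)
def reg(m,x0,x1,y0,y1):
    o=np.zeros_like(m);o[y0:y1,x0:x1]=m[y0:y1,x0:x1];return o
def big(m): 
    c=cv2.findContours(m,cv2.RETR_EXTERNAL,cv2.CHAIN_APPROX_NONE)[0];return sorted(c,key=cv2.contourArea)[::-1]
def rect(c,z):
    P=ray('top',c.reshape(-1,2),z)[:,:2]*1000
    return [np.round(x,1) for x in cv2.minAreaRect(P.astype(np.float32))]
blue=reg(cv2.inRange(h,(105,120,60),(125,255,255)),320,375,185,300)
pts=cv2.findNonZero(blue);print('rack',rect(pts,.03))
plat=reg(cv2.inRange(h,(0,0,130),(179,40,255)),155,305,150,240)
for c in big(plat)[:2]: print('plat',cv2.contourArea(c),rect(c,.1))
dark=reg(cv2.inRange(h,(0,0,0),(179,255,70)),165,285,180,206)
c=big(dark)[0];print('slot',rect(c,.1),cv2.contourArea(c))
wh=reg(cv2.inRange(h,(0,0,110),(179,60,255)),325,370,190,290)
for c in big(wh)[:6]: print('hold',cv2.contourArea(c),rect(c,.056),cv2.minAreaRect(c))
g=reg(cv2.inRange(h,(50,100,50),(85,255,255)),380,440,190,260)
for c in big(g)[:3]: print('cap',cv2.contourArea(c),rect(c,.05),cv2.minAreaRect(c))
a=cv2.resize(im[180:280,225:300],None,fx=5,fy=5,interpolation=cv2.INTER_CUBIC)
b=cv2.resize(im[190:290,325:425],None,fx=5,fy=5,interpolation=cv2.INTER_CUBIC)
b=b[:, :420]
cv2.imwrite('pics/c1.png',cv2.cvtColor(np.hstack([a,b]),cv2.COLOR_RGB2BGR))
E
```

```text
rack [array([ 504.8, -151.1]), array([ 87.4, 238.3]), np.float64(83.9)]
plat 6172.5 [array([606.5, 160.4]), array([130.3, 305.1]), np.float64(7.9)]
plat 60.5 [array([516.7, 108.9]), array([16.5, 55.2]), np.float64(38.9)]
slot [array([608.4, 158.7]), array([  4.6, 265.6]), np.float64(7.8)] 85.0
hold 427.5 [array([ 506.4, -148.3]), array([56. , 57.1]), np.float64(83.3)] ((347.2909851074219, 236.29917907714844), (22.181255340576172, 22.452861785888672), 5.19442892074585)
hold 425.5 [array([ 577.9, -157.9]), array([54.3, 59.5]), np.float64(86.5)] ((349.5, 208.5), (23.0, 21.0), 90.0)
hold 412.0 [array([ 430.6, -141.1]), array([55.4, 52.2]), np.float64(88.7)] ((346.0, 266.5), (21.0, 22.0), 90.0)
cap 211.0 [array([ 503.9, -304.3]), array([42.2, 44.2]), np.float64(85.7)] ((407.0, 236.5), (17.0, 16.0), 90.0)
cap 184.5 [array([ 583.8, -320.3]), array([40.3, 42.5]), np.float64(84.7)] ((410.5, 206.0), (16.0, 15.0), 90.0)
```

View pics/c1.png

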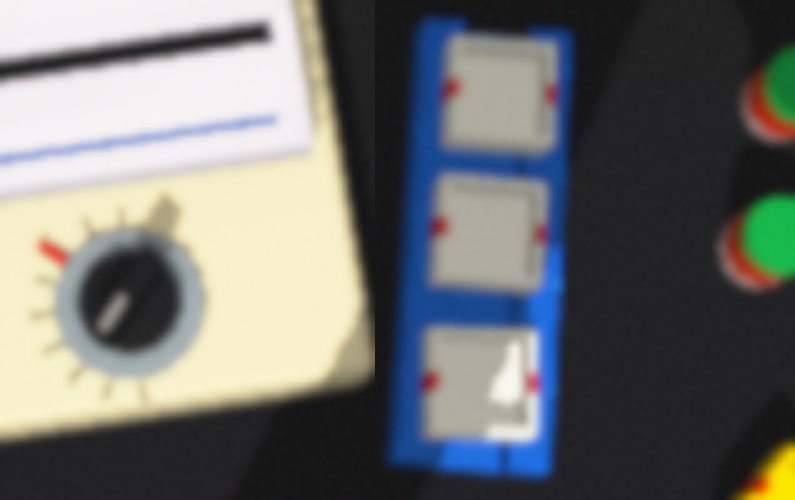

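The crop shows the dial bar centre at (128,300) with its pointer toward the lower left (100,335), and the red tab at (53,252), so the turn is clockwise by about 90°. Red stripes on the left and right of each holder mean the T-bars lie along world y.

```bash
cat > slot.py <<'E'
from h import *
c0=np.array([608.,159.5]);a=np.radians(7.85);ex=np.array([np.cos(a),np.sin(a)]);ey=np.array([-ex[1],ex[0]])
def sh(x,y): return c0+x*ex+y*ey
E
python3 - <<'E'
from slot import *
for n in('top','scene'):
    g=cv2.cvtColor(snap(n),cv2.COLOR_RGB2GRAY)
    for lo,hi in((-110,-40),(-35,35),(40,110)):
        o=np.arange(-25,25.1,.5);s=np.arange(lo,hi,2.)
        P=np.array([np.r_[sh(x,y),100.]/1000 for y in s for x in o])
        uv=proj(n,P).astype(np.float32).reshape(len(s),len(o),2)
        pr=cv2.remap(g,uv[...,0],uv[...,1],cv2.INTER_LINEAR).mean(0)
        th=(pr.min()+np.median(pr))/2;w=np.where(pr<th)[0]
        print(n,lo,'edges',o[w[0]],o[w[-1]],'min',pr.min().round(),np.median(pr))
    o=np.arange(-170,170.,1);P=np.array([np.r_[sh(0,y),100.]/1000 for y in o]);uv=proj(n,P).astype(np.float32)
    pr=cv2.remap(g,uv[:,:1],uv[:,1:],cv2.INTER_LINEAR).ravel();w=np.where(pr<90)[0];w=w[abs(o[w])<150];print('ends',o[w[0]],o[w[-1]])
im=snap('top');h=cv2.cvtColor(im,cv2.COLOR_RGB2HSV);S=(slice(225,260),slice(225,275))
def pix(m):
    m2=np.zeros_like(m);m2[S]=m[S];return cv2.findNonZero(m2).reshape(-1,2)
red=cv2.inRange(h,(0,120,100),(8,255,255))|cv2.inRange(h,(172,120,100),(179,255,255))
p=pix(red);print('tab',len(p),ray('top',[p.mean(0)],.072)*1000)
d=np.zeros_like(red);d[232:252,238:262]=cv2.inRange(h,(0,0,0),(179,255,60))[232:252,238:262]
q=cv2.findNonZero(d).reshape(-1,2);print('black',len(q),q.mean(0),ray('top',[q.mean(0)],.1)*1000)
gr=pix(cv2.inRange(h,(95,15,90),(125,90,200)));(cc,r)=cv2.minEnclosingCircle(gr);print('ring',len(gr),cc,r,ray('top',[cc],.084)*1000)
print(im[236:250,240:256].sum(2)//3)
am=np.zeros_like(red);am[140:185,400:450]=cv2.inRange(h,(5,120,60),(20,255,255))[140:185,400:450];print(cv2.boundingRect(am),ray('top',[[418,178]],0))
E
```

```text
top -110 edges -4.0 5.5 min 47.0 240.68571428571428
top -35 edges -4.5 5.5 min 47.0 239.85714285714286
top 40 edges -4.0 5.5 min 46.0 238.4857142857143
ends -134.0 135.0
scene -110 edges -3.5 7.5 min 166.0 245.77142857142857
scene -35 edges -3.5 7.5 min 164.0 244.82857142857142
scene 40 edges -4.0 7.5 min 167.0 243.54285714285714Traceback (most recent call last):
  File "<stdin>", line 12, in <module>
IndexError: index 0 is out of bounds for axis 0 with size 0
```

```bash
sed -i 's/c0=np.array(\[608.,159.5\])/c0=np.array([609.4,160.2])/' slot.py; python3 - <<'E'
from slot import *
im=snap('top');h=cv2.cvtColor(im,cv2.COLOR_RGB2HSV);S=(slice(225,260),slice(225,275))
def pix(m):
    m2=np.zeros_like(m);m2[S]=m[S];p=cv2.findNonZero(m2);return p.reshape(-1,2) if p is not None else np.zeros((1,2))
red=cv2.inRange(h,(0,120,100),(8,255,255))|cv2.inRange(h,(172,120,100),(179,255,255))
p=pix(red);print('tab',len(p),p.mean(0),ray('top',[p.mean(0)],.072)*1000)
gr=pix(cv2.inRange(h,(95,15,90),(125,90,200)));(cc,r)=cv2.minEnclosingCircle(gr.astype(np.float32));print('ring',len(gr),cc,r,ray('top',[cc],.084)*1000)
d=cv2.inRange(h,(0,0,0),(179,255,60));S=(slice(230,254),slice(238,264));q=pix(d);print('black',len(q),q.mean(0),ray('top',[q.mean(0)],.1)*1000)
g=cv2.cvtColor(im,cv2.COLOR_RGB2GRAY)
for r in range(234,252): print(r,*g[r,238:264])
am=np.zeros_like(red);am[140:185,400:450]=cv2.inRange(h,(5,120,60),(20,255,255))[140:185,400:450];print(cv2.boundingRect(am),ray('top',[[418,178]],0))
for y in(-100,0,100): print(y,sh(0,y))
E
```

```text
tab 10 [235.2 230. ] [[523.43142638 131.57581675  72.        ]]
ring 237 (250.5, 240.5) 13.58317756652832 [[494.91636961  93.74699984  84.        ]]
black 235 [251.22978723 238.78723404] [[496.55746906  91.59520493 100.        ]]
234 169 167 160 138 99 61 40 34 33 30 26 28 30 34 35 36 35 32 30 37 55 85 117 146 163 169
235 172 166 151 120 78 46 36 32 29 28 26 28 32 34 35 35 34 30 29 33 45 69 101 136 161 168
236 171 162 141 100 59 39 34 31 27 26 28 32 33 35 36 35 31 28 30 33 40 57 90 129 158 169
237 168 156 129 84 48 35 33 30 26 30 38 42 40 36 36 34 29 28 31 35 37 48 80 124 158 169
238 166 152 121 75 42 35 33 29 30 44 66 74 58 41 35 31 29 30 33 36 37 46 75 121 156 169
239 164 149 113 70 42 34 32 30 41 71 103 109 79 45 32 29 30 33 36 37 37 44 73 119 156 169
240 163 147 109 66 40 35 32 38 61 100 127 122 83 44 31 29 33 35 37 37 38 44 72 118 156 170
241 164 147 111 67 41 36 36 52 88 124 135 111 69 37 30 32 35 36 37 37 37 45 74 120 157 171
242 165 152 120 75 44 36 44 74 114 135 125 87 49 32 30 33 36 36 37 37 39 51 85 130 161 173
243 168 159 134 90 51 40 61 99 129 131 100 62 35 31 32 35 36 3
[... 251 characters left out ...]
56 37 31 35 37 38 37 38 38 44 59 88 123 152 169 174 180
247 176 170 166 156 134 102 74 60 51 37 31 33 36 38 39 39 39 45 59 87 121 148 165 172 176 186
248 178 173 169 163 153 132 104 78 57 46 41 40 41 42 43 47 54 68 92 121 148 164 170 173 181 197
249 197 184 173 168 163 153 138 118 99 86 76 65 60 61 66 76 91 108 129 150 164 170 173 177 190 215
250 221 206 185 171 167 164 159 150 142 132 120 108 102 102 108 121 135 146 156 165 171 174 178 188 210 226
251 233 223 202 182 172 170 169 167 164 160 154 147 144 144 147 154 161 166 169 172 174 180 193 211 226 235
(409, 148, 32, 32) [[ 0.67371815 -0.36615081  0.        ]]
-100 [623.05801112  61.13709709]
0 [609.4 160.2]
100 [595.74198888 259.26290291]
```

```bash
python3 - <<'E'
from slot import *
for z in(0,.1,.2,.25,.3): print(z,ray('top',[[553,308],[515,330]],z)[:,:2].round(3).tolist(),ray('scene',[[22,168],[38,222]],z)[:,:2].round(3).tolist())
q=proj('top',[[.497,.094,.114]]);print(q)
P=ray('top',[[248.7,239],[245,245.3]],.114);d=(P[1]-P[0])[:2];print(P,np.degrees(np.arctan2(d[1],d[0])))
E
cat > mv.py <<'E'
# print tool-frame shift from the current pose to a world goal: x y z(mm) yaw
import sys;from h import *
o=ctrl.get_obs();p=o['tool_pos']*1000;y=o['orientation'][2];g=np.array(sys.argv[1:4],float)
d=g-p;a=np.radians(y);c,s=np.cos(a),np.sin(a)
print('at',p.round(1),'yaw',round(y,2),'t',o['clock'],'shift',np.round([c*d[0]+s*d[1],s*d[0]-c*d[1],-d[2]],1),'roll',round(-((float(sys.argv[4])-y+180)%360-180),2))
E
python3 mv.py 581.5 -160 250 174
```

```text
0 [[0.301, -0.733], [0.251, -0.608]] [[-0.034, -0.736], [0.322, -0.627]]
0.1 [[0.303, -0.665], [0.257, -0.55]] [[0.16, -0.667], [0.469, -0.573]]
0.2 [[0.305, -0.597], [0.263, -0.493]] [[0.353, -0.599], [0.615, -0.519]]
0.25 [[0.306, -0.563], [0.266, -0.464]] [[0.45, -0.565], [0.688, -0.492]]
0.3 [[0.307, -0.529], [0.27, -0.436]] [[0.547, -0.531], [0.762, -0.465]]
[[250.07629443 237.68643955]]
[[0.49389975 0.09727817 0.114     ]
 [0.47898891 0.10611229 0.114     ]] 149.35482082132012
at [ 167.5 -653.7  248.2] yaw -165.63 t 0.3 shift [-523.6  375.6   -1.8] roll 20.37
```

Call:
apply_moves(targets=[{"travel": [0,0,-27],"roll": 6.8,"jaw": 80},{"travel": [0,0,-27],"roll": 6.8,"jaw": 80},{"travel": [0,0,-27],"roll": 6.8,"jaw": 80},{"travel": [-25.7,38.2,0],"roll": 0,"jaw": 80},{"travel": [-25.7,38.2,0],"roll": 0,"jaw": 80},{"travel": [-25.7,38.2,0],"roll": 0,"jaw": 80},{"travel": [-25.7,38.2,0],"roll": 0,"jaw": 80},{"travel": [-25.7,38.2,0],"roll": 0,"jaw": 80},{"travel": [-25.7,38.2,0],"roll": 0,"jaw": 80},{"travel": [-25.7,38.2,0],"roll": 0,"jaw": 80}])

```text
clock: 1.3
tool_pos: [0.3753, -0.4052, 0.3298]
orientation: [-180.0, 0.0, 174.0]
force: [0.2, -1.0, 0.2]
opening: 0.0799
gripper_force: 0.0
```

Call:
apply_moves(targets=[{"travel": [-25.7,38.2,0],"roll": 0,"jaw": 80},{"travel": [-25.7,38.2,20],"roll": 0,"jaw": 80},{"travel": [-25.7,38.2,30],"roll": 0,"jaw": 80},{"travel": [-25.7,38.2,30],"roll": 0,"jaw": 80},{"travel": [-25.7,38.2,30],"roll": 0,"jaw": 80},{"travel": [-25.7,38.2,30],"roll": 0,"jaw": 80},{"travel": [-25.7,38.2,30],"roll": 0,"jaw": 80},{"travel": [0,0,0],"roll": 0,"jaw": 80},{"travel": [0,0,0],"roll": 0,"jaw": 80}])

```text
clock: 2.2
tool_pos: [0.5681, -0.175, 0.1721]
orientation: [-180.0, -0.1, 174.1]
force: [-0.1, -0.6, -0.0]
opening: 0.08
gripper_force: 0.0
```

```bash
python3 mv.py 581.5 -160 55 174
```

```text
at [ 568.1 -175.   172.1] yaw 174.08 t 2.2 shift [-11.8  16.3 117.1] roll 0.08
```

Call:
apply_moves(targets=[{"travel": [-11.8,16.3,15],"roll": 0,"jaw": 80},{"travel": [0,0,34],"roll": 0,"jaw": 80},{"travel": [0,0,34],"roll": 0,"jaw": 80},{"travel": [0,0,24],"roll": 0,"jaw": 80},{"travel": [0,0,10],"roll": 0,"jaw": 80},{"travel": [0,0,0],"roll": 0,"jaw": 80}])

```text
clock: 2.8
tool_pos: [0.5809, -0.1614, 0.0554]
orientation: [-180.0, -0.1, 173.9]
force: [-0.7, -1.0, 0.3]
opening: 0.0803
gripper_force: 0.0
```

```bash
python3 - <<'E'
from h import *
i=snap('top');b=cv2.resize(i[170:290,290:440],None,fx=4,fy=4,interpolation=cv2.INTER_CUBIC)
cv2.imwrite('pics/g1.png',cv2.cvtColor(b,cv2.COLOR_RGB2BGR))
E
python3 mv.py 581.5 -160 55 174
```

```text
at [ 581.8 -161.3   56.7] yaw 173.94 t 2.85 shift [0.4 1.3 1.7] roll -0.06
```

View pics/g1.png

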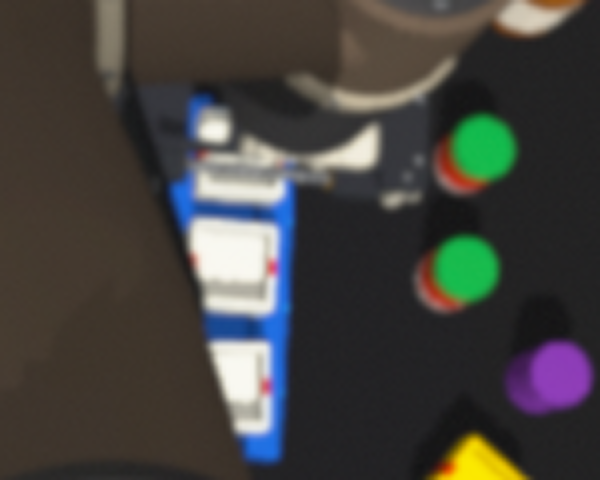

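The gripper straddles the far holder with no contact (force ≈ 0). I'll close and lift.

Call:
apply_moves(targets=[{"travel": [0,0,0],"roll": 0,"jaw": 45},{"travel": [0,0,0],"roll": 0,"jaw": 45},{"travel": [0,0,0],"roll": 0,"jaw": 45},{"travel": [0,0,0],"roll": 0,"jaw": 45},{"travel": [0,0,0],"roll": 0,"jaw": 45},{"travel": [0,0,0],"roll": 0,"jaw": 45},{"travel": [0,0,-20],"roll": 0,"jaw": 45},{"travel": [0,0,-40],"roll": 0,"jaw": 45},{"travel": [0,0,-40],"roll": 0,"jaw": 45},{"travel": [0,0,-40],"roll": 0,"jaw": 45}])

```text
clock: 3.85
tool_pos: [0.581, -0.1608, 0.1972]
orientation: [180.0, -0.1, 174.0]
force: [0.4, 0.3, -1.5]
opening: 0.0531
gripper_force: 29.9
```

```bash
python3 mv.py 595.7 259.3 195 -172.1
```

```text
at [ 581.  -160.8  197.2] yaw 173.96 t 3.85 shift [ 29.5 419.3   2.2] roll -13.94
```

Call:
apply_moves(targets=[{"travel": [3.3,46.6,0],"roll": 0,"jaw": 45},{"travel": [3.3,46.6,0],"roll": 0,"jaw": 45},{"travel": [3.3,46.6,0],"roll": 0,"jaw": 45},{"travel": [3.3,46.6,0],"roll": 0,"jaw": 45},{"travel": [3.3,46.6,0],"roll": 0,"jaw": 45},{"travel": [3.3,46.6,0],"roll": 0,"jaw": 45},{"travel": [3.3,46.6,0],"roll": 0,"jaw": 45},{"travel": [3.3,46.6,0],"roll": 0,"jaw": 45},{"travel": [3.3,46.6,0],"roll": -7,"jaw": 45},{"travel": [0,0,0],"roll": -7,"jaw": 45}])

```text
clock: 4.85
tool_pos: [0.5958, 0.2645, 0.1951]
orientation: [180.0, -0.0, -171.5]
force: [0.0, -1.6, -0.5]
opening: 0.0529
gripper_force: 29.9
```

Call:
apply_moves(targets=[{"travel": [0,0,30],"roll": 0,"jaw": 45},{"travel": [0,0,10],"roll": 0,"jaw": 45},{"travel": [0,0,0],"roll": 0,"jaw": 45}])

```text
clock: 5.15
tool_pos: [0.5947, 0.2584, 0.1538]
orientation: [-179.9, -0.2, -172.1]
force: [-0.3, -0.4, -0.3]
opening: 0.0528
gripper_force: 29.9
```

```bash
python3 mv.py 595.7 259.3 150 -172.1;  python3 - <<'E'
from h import *
i=snap('scene');b=cv2.resize(i[130:260,220:400],None,fx=4,fy=4,interpolation=cv2.INTER_CUBIC)
cv2.imwrite('pics/g2.png',cv2.cvtColor(b,cv2.COLOR_RGB2BGR))
E
```

```text
at [594.7 258.4 153.8] yaw -172.08 t 5.15 shift [-1.1  0.8  3.8] roll 0.02
```

View pics/g2.png

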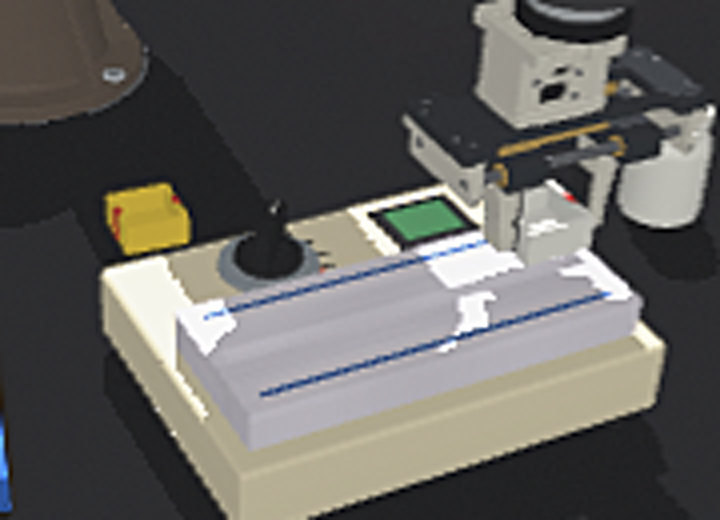

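The gripper holds the cup over the far end of the slot, but the foot cannot be made out. I'll probe downward and watch the force.

Call:
apply_moves(targets=[{"travel": [-1,0.8,9],"roll": 0,"jaw": 45},{"travel": [0,0,4],"roll": 0,"jaw": 45},{"travel": [0,0,3],"roll": 0,"jaw": 45},{"travel": [0,0,3],"roll": 0,"jaw": 45},{"travel": [0,0,0],"roll": 0,"jaw": 45}])

```text
clock: 5.7
tool_pos: [0.5968, 0.26, 0.1369]
orientation: [-180.0, -0.0, -172.0]
force: [-0.1, 0.9, -1.4]
opening: 0.0528
gripper_force: 29.9
```

Call:
apply_moves(targets=[{"travel": [0,0,3],"roll": 0,"jaw": 45},{"travel": [0,0,3],"roll": 0,"jaw": 45},{"travel": [0,0,0],"roll": 0,"jaw": 45}])

```text
clock: 6.0
tool_pos: [0.5967, 0.2601, 0.1306]
orientation: [-180.0, -0.0, -172.0]
force: [-0.5, -0.6, -1.1]
opening: 0.053
gripper_force: 29.9
```

Call:
apply_moves(targets=[{"travel": [0,0,3],"roll": 0,"jaw": 45},{"travel": [0,0,1],"roll": 0,"jaw": 45},{"travel": [0,0,0],"roll": 0,"jaw": 45}])

```text
clock: 6.3
tool_pos: [0.5969, 0.2602, 0.1271]
orientation: [-180.0, -0.0, -172.0]
force: [0.5, -0.0, -1.9]
opening: 0.0527
gripper_force: 29.9
```

Call:
apply_moves(targets=[{"travel": [0,0,1],"roll": 0,"jaw": 45},{"travel": [0,0,0.5],"roll": 0,"jaw": 45},{"travel": [0,0,0],"roll": -4,"jaw": 45},{"travel": [0,0,0],"roll": -8,"jaw": 45}])

```text
clock: 6.7
tool_pos: [0.5975, 0.2606, 0.1269]
orientation: [180.0, 0.1, -159.8]
force: [-0.7, 0.5, 5.3]
opening: 0.0526
gripper_force: 29.9
```

Call:
apply_moves(targets=[{"travel": [0,0,-0.5],"roll": -7.8,"jaw": 45},{"travel": [0,0,0],"roll": -7.8,"jaw": 45},{"travel": [0,0,0],"roll": -7.8,"jaw": 45},{"travel": [0,0,0],"roll": -7.8,"jaw": 45},{"travel": [0,0,0],"roll": -7.8,"jaw": 45},{"travel": [0,0,0],"roll": -7.8,"jaw": 45},{"travel": [0,0,0],"roll": -7.8,"jaw": 45},{"travel": [0,0,0],"roll": -7.8,"jaw": 45},{"travel": [0,0,0],"roll": -7.8,"jaw": 45},{"travel": [0,0,0],"roll": -7.8,"jaw": 45}])

```text
clock: 7.7
tool_pos: [0.5956, 0.258, 0.1269]
orientation: [179.8, -0.2, -81.7]
force: [-7.4, -9.0, 10.5]
opening: 0.053
gripper_force: 29.9
```

Call:
apply_moves(targets=[{"travel": [0,0,0],"roll": 0,"jaw": 45},{"travel": [0,0,0],"roll": 0,"jaw": 45}])

```text
clock: 7.9
tool_pos: [0.5954, 0.2582, 0.1269]
orientation: [179.8, -0.1, -82.0]
force: [-7.1, -6.1, 8.9]
opening: 0.053
gripper_force: 29.9
```

Call:
apply_moves(targets=[{"travel": [0,0,0],"roll": 0,"jaw": 75},{"travel": [0,0,0],"roll": 0,"jaw": 75},{"travel": [0,0,0],"roll": 0,"jaw": 75},{"travel": [0,0,0],"roll": 0,"jaw": 75},{"travel": [0,0,-40],"roll": 0,"jaw": 80},{"travel": [0,0,-33],"roll": 8,"jaw": 80},{"travel": [0,0,0],"roll": 8,"jaw": 80},{"travel": [0,0,0],"roll": 8,"jaw": 80},{"travel": [0,0,0],"roll": 8,"jaw": 80},{"travel": [0,0,0],"roll": 8,"jaw": 80}])

```text
clock: 8.9
tool_pos: [0.597, 0.2604, 0.1992]
orientation: [-180.0, 0.0, -122.4]
force: [-0.1, 0.2, 0.7]
opening: 0.08
gripper_force: 0.0
```

Call:
apply_moves(targets=[{"travel": [0,0,0],"roll": 8,"jaw": 80},{"travel": [0,0,0],"roll": 8,"jaw": 80},{"travel": [0,0,0],"roll": 8,"jaw": 80},{"travel": [0,0,0],"roll": 8,"jaw": 80},{"travel": [0,0,0],"roll": 8,"jaw": 80},{"travel": [0,0,0],"roll": 8,"jaw": 80},{"travel": [0,0,0],"roll": 8,"jaw": 80},{"travel": [0,0,0],"roll": 8,"jaw": 80},{"travel": [0,0,0],"roll": 0,"jaw": 80}])

```text
clock: 9.8
tool_pos: [0.597, 0.2604, 0.1991]
orientation: [180.0, 0.0, 173.9]
force: [-0.3, -0.3, 0.2]
opening: 0.0802
gripper_force: 0.0
```

```bash
python3 mv.py 506.7 -152.9 200 174
```

```text
at [597.  260.4 199.1] yaw 173.86 t 9.8 shift [  45.5 -420.6   -0.9] roll -0.14
```

Call:
apply_moves(targets=[{"travel": [5.05,-46.7,0],"roll": 0,"jaw": 80},{"travel": [5.05,-46.7,0],"roll": 0,"jaw": 80},{"travel": [5.05,-46.7,0],"roll": 0,"jaw": 80},{"travel": [5.05,-46.7,0],"roll": 0,"jaw": 80},{"travel": [5.05,-46.7,0],"roll": 0,"jaw": 80},{"travel": [5.05,-46.7,0],"roll": 0,"jaw": 80},{"travel": [5.05,-46.7,0],"roll": 0,"jaw": 80},{"travel": [5.05,-46.7,0],"roll": 0,"jaw": 80},{"travel": [5.05,-46.7,0],"roll": 0,"jaw": 80},{"travel": [0,0,0],"roll": 0,"jaw": 80}])

```text
clock: 10.8
tool_pos: [0.506, -0.157, 0.1992]
orientation: [-180.0, -0.0, 174.0]
force: [-0.6, 0.9, -0.8]
opening: 0.0798
gripper_force: 0.0
```

```bash
python3 mv.py 506.7 -152.9 55 174; python3 - <<'E'
from h import *
i=snap('top');b=cv2.resize(i[160:280,155:305],None,fx=4,fy=4,interpolation=cv2.INTER_CUBIC)
cv2.imwrite('pics/g3.png',cv2.cvtColor(b,cv2.COLOR_RGB2BGR))
E
```

```text
at [ 506.  -157.   199.2] yaw 173.98 t 10.8 shift [ -0.2   4.2 144.2] roll -0.02
```

View pics/g3.png

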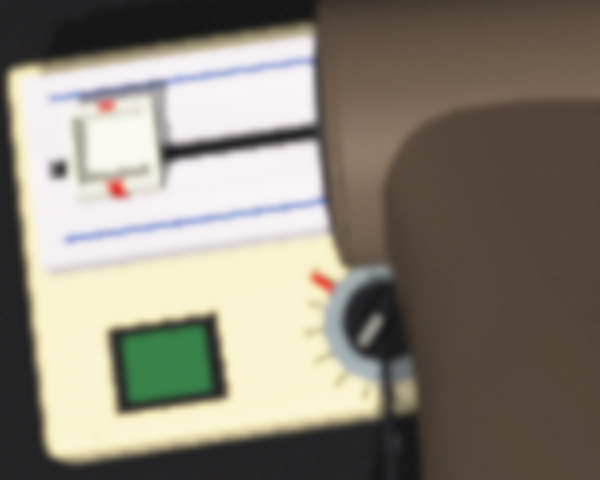

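The first holder sits at crop (117,145), square with its stripes across the slot, so it is locked. Next is holder B.

Call:
apply_moves(targets=[{"travel": [0,0,35],"roll": 0,"jaw": 80},{"travel": [0,0,35],"roll": 0,"jaw": 80},{"travel": [0,0,35],"roll": 0,"jaw": 80},{"travel": [0,0,25],"roll": 0,"jaw": 80},{"travel": [0,0,13.5],"roll": 0,"jaw": 80},{"travel": [0,0,0],"roll": 0,"jaw": 80},{"travel": [0,0,0],"roll": 0,"jaw": 80}])

```text
clock: 11.55
tool_pos: [0.508, -0.1523, 0.0559]
orientation: [-180.0, -0.0, 174.1]
force: [-0.4, 0.2, 1.0]
opening: 0.0801
gripper_force: 0.0
```

Call:
apply_moves(targets=[{"travel": [0.8,0,0.3],"roll": 0,"jaw": 80},{"travel": [0,0,0],"roll": 0,"jaw": 45},{"travel": [0,0,0],"roll": 0,"jaw": 45},{"travel": [0,0,0],"roll": 0,"jaw": 45},{"travel": [0,0,0],"roll": 0,"jaw": 45},{"travel": [0,0,0],"roll": 0,"jaw": 45},{"travel": [0,0,-20],"roll": 0,"jaw": 45},{"travel": [0,0,-40],"roll": 0,"jaw": 45},{"travel": [0,0,-40],"roll": 0,"jaw": 45},{"travel": [0,0,-40],"roll": 0,"jaw": 45}])

```text
clock: 12.55
tool_pos: [0.5061, -0.1529, 0.1966]
orientation: [-180.0, -0.1, 174.0]
force: [1.7, -0.2, -1.4]
opening: 0.0526
gripper_force: 30.0
```

```bash
python3 mv.py 610 160.5 196 -172.1
```

```text
at [ 506.1 -152.9  196.6] yaw 173.96 t 12.55 shift [-70.3 322.6   0.6] roll -13.94
```

Call:
apply_moves(targets=[{"travel": [-10.1,46.2,0],"roll": 0,"jaw": 45},{"travel": [-10.1,46.2,0],"roll": 0,"jaw": 45},{"travel": [-10.1,46.2,0],"roll": 0,"jaw": 45},{"travel": [-10.1,46.2,0],"roll": 0,"jaw": 45},{"travel": [-10.1,46.2,0],"roll": 0,"jaw": 45},{"travel": [-10.1,46.2,0],"roll": 0,"jaw": 45},{"travel": [-10.1,46.2,0],"roll": -7,"jaw": 45},{"travel": [0,0,20],"roll": -7,"jaw": 45},{"travel": [0,0,25],"roll": 0,"jaw": 45},{"travel": [0,0,0],"roll": 0,"jaw": 45}])

```text
clock: 13.55
tool_pos: [0.6086, 0.1607, 0.1463]
orientation: [-179.9, -0.4, -172.1]
force: [-1.5, -0.2, -2.0]
opening: 0.0528
gripper_force: 30.0
```

Call:
apply_moves(targets=[{"travel": [0,0,0],"roll": 0,"jaw": 45}])

```text
clock: 13.65
tool_pos: [0.6109, 0.1609, 0.1502]
orientation: [-179.9, -0.1, -172.1]
force: [0.5, -0.8, -0.6]
opening: 0.0529
gripper_force: 30.0
```

```bash
python3 mv.py 610.4 161 135 -172.1
```

```text
at [610.9 160.9 150.2] yaw -172.05 t 13.65 shift [ 0.5  0.1 15.2] roll 0.05
```

Call:
apply_moves(targets=[{"travel": [0.3,0,7],"roll": 0,"jaw": 45},{"travel": [0,0,4],"roll": 0,"jaw": 45},{"travel": [0,0,3],"roll": 0,"jaw": 45},{"travel": [0,0,0],"roll": 0,"jaw": 45}])

```text
clock: 14.05
tool_pos: [0.6117, 0.1612, 0.1402]
orientation: [180.0, 0.2, -172.0]
force: [-7.8, -2.1, 18.7]
opening: 0.0528
gripper_force: 30.0
```

Call:
apply_moves(targets=[{"travel": [0,0,-4],"roll": 0,"jaw": 45},{"travel": [1.8,0,0],"roll": 0,"jaw": 45},{"travel": [0,0,3],"roll": 0,"jaw": 45},{"travel": [0,0,2],"roll": 0,"jaw": 45},{"travel": [0,0,0],"roll": 0,"jaw": 45}])

```text
clock: 14.55
tool_pos: [0.6086, 0.1608, 0.1344]
orientation: [-180.0, -0.1, -172.0]
force: [-0.2, -0.2, -1.3]
opening: 0.0528
gripper_force: 30.0
```

Call:
apply_moves(targets=[{"travel": [0,0,3],"roll": 0,"jaw": 45},{"travel": [0,0,3],"roll": 0,"jaw": 45},{"travel": [0,0,1.5],"roll": 0,"jaw": 45},{"travel": [0,0,0],"roll": 0,"jaw": 45}])

```text
clock: 14.95
tool_pos: [0.6088, 0.1609, 0.1274]
orientation: [-180.0, -0.0, -172.0]
force: [0.1, -0.2, -1.3]
opening: 0.0527
gripper_force: 30.0
```

Call:
apply_moves(targets=[{"travel": [0,0,0.5],"roll": -2,"jaw": 45},{"travel": [0,0,0],"roll": -8,"jaw": 45},{"travel": [0,0,0],"roll": -8,"jaw": 45},{"travel": [0,0,0],"roll": -8,"jaw": 45}])

```text
clock: 15.35
tool_pos: [0.609, 0.161, 0.1274]
orientation: [-180.0, 0.0, -145.7]
force: [0.4, -0.1, -0.7]
opening: 0.0528
gripper_force: 30.0
```

Call:
apply_moves(targets=[{"travel": [0,0,0],"roll": -8,"jaw": 45},{"travel": [0,0,0],"roll": -8,"jaw": 45},{"travel": [0,0,0],"roll": -8,"jaw": 45},{"travel": [0,0,0],"roll": -8,"jaw": 45},{"travel": [0,0,0],"roll": -8,"jaw": 45},{"travel": [0,0,0],"roll": -8,"jaw": 45},{"travel": [0,0,0],"roll": -8,"jaw": 45},{"travel": [0,0,0],"roll": -8,"jaw": 45},{"travel": [0,0,0],"roll": 0,"jaw": 45}])

```text
clock: 16.25
tool_pos: [0.6087, 0.1609, 0.1273]
orientation: [180.0, -0.0, -81.9]
force: [-0.6, -0.6, -1.5]
opening: 0.0526
gripper_force: 30.0
```

Twist done without resistance. Release, lift, rotate back.

Call:
apply_moves(targets=[{"travel": [0,0,0],"roll": 0,"jaw": 75},{"travel": [0,0,0],"roll": 0,"jaw": 75},{"travel": [0,0,0],"roll": 0,"jaw": 75},{"travel": [0,0,0],"roll": 0,"jaw": 75},{"travel": [0,0,-40],"roll": 0,"jaw": 80},{"travel": [0,0,-33],"roll": 8,"jaw": 80},{"travel": [0,0,0],"roll": 8,"jaw": 80},{"travel": [0,0,0],"roll": 8,"jaw": 80},{"travel": [0,0,0],"roll": 8,"jaw": 80},{"travel": [0,0,0],"roll": 8,"jaw": 80}])

```text
clock: 17.25
tool_pos: [0.609, 0.1611, 0.2005]
orientation: [-180.0, 0.0, -122.4]
force: [0.4, 0.4, -0.4]
opening: 0.08
gripper_force: 0.0
```

Call:
apply_moves(targets=[{"travel": [0,0,0],"roll": 8,"jaw": 80},{"travel": [0,0,0],"roll": 8,"jaw": 80},{"travel": [0,0,0],"roll": 8,"jaw": 80},{"travel": [0,0,0],"roll": 8,"jaw": 80},{"travel": [0,0,0],"roll": 8,"jaw": 80},{"travel": [0,0,0],"roll": 8,"jaw": 80},{"travel": [0,0,0],"roll": 8,"jaw": 80},{"travel": [0,0,0],"roll": 8,"jaw": 80},{"travel": [0,0,0],"roll": 0,"jaw": 80}])

```text
clock: 18.15
tool_pos: [0.609, 0.161, 0.2004]
orientation: [180.0, 0.0, 173.8]
force: [0.7, 0.3, -0.5]
opening: 0.08
gripper_force: 0.0
```

```bash
python3 mv.py 432.5 -144.8 200 174
```

```text
at [609.  161.  200.4] yaw 173.81 t 18.15 shift [ 142.5 -323.1    0.4] roll -0.19
```

Call:
apply_moves(targets=[{"travel": [17.8,-40.4,0],"roll": -0.2,"jaw": 80},{"travel": [17.8,-40.4,0],"roll": 0,"jaw": 80},{"travel": [17.8,-40.4,0],"roll": 0,"jaw": 80},{"travel": [17.8,-40.4,0],"roll": 0,"jaw": 80},{"travel": [17.8,-40.4,0],"roll": 0,"jaw": 80},{"travel": [17.8,-40.4,0],"roll": 0,"jaw": 80},{"travel": [17.8,-40.4,0],"roll": 0,"jaw": 80},{"travel": [17.8,-40.4,0],"roll": 0,"jaw": 80},{"travel": [0,0,30],"roll": 0,"jaw": 80},{"travel": [0,0,0],"roll": 0,"jaw": 80}])

```text
clock: 19.15
tool_pos: [0.4318, -0.1468, 0.1683]
orientation: [180.0, -0.2, 174.2]
force: [-1.2, -0.2, 1.1]
opening: 0.08
gripper_force: 0.0
```

Call:
apply_moves(targets=[{"travel": [0,0,35],"roll": 0,"jaw": 80},{"travel": [0,0,35],"roll": 0,"jaw": 80},{"travel": [0,0,0],"roll": 0,"jaw": 80},{"travel": [0,0,0],"roll": 0,"jaw": 80}])

```text
clock: 19.55
tool_pos: [0.435, -0.1457, 0.1012]
orientation: [-180.0, -0.1, 174.3]
force: [0.5, -0.4, 0.6]
opening: 0.0798
gripper_force: 0.0
```

```bash
python3 mv.py 432.5 -144.8 55.5 174
```

```text
at [ 435.  -145.7  101.2] yaw 174.33 t 19.55 shift [ 2.5  0.6 45.7] roll 0.33
```

Call:
apply_moves(targets=[{"travel": [2.3,0.5,30],"roll": 0.3,"jaw": 80},{"travel": [0,0,15.7],"roll": 0,"jaw": 80},{"travel": [0,0,0],"roll": 0,"jaw": 80},{"travel": [0,0,0],"roll": 0,"jaw": 45},{"travel": [0,0,0],"roll": 0,"jaw": 45},{"travel": [0,0,0],"roll": 0,"jaw": 45},{"travel": [0,0,0],"roll": 0,"jaw": 45},{"travel": [0,0,0],"roll": 0,"jaw": 45},{"travel": [0,0,0],"roll": 0,"jaw": 45}])

```text
clock: 20.45
tool_pos: [0.4327, -0.1452, 0.0555]
orientation: [180.0, 0.1, 173.9]
force: [-1.0, 2.4, 8.6]
opening: 0.0531
gripper_force: 29.6
```

Call:
apply_moves(targets=[{"travel": [0,0,-20],"roll": 0,"jaw": 45},{"travel": [0,0,-40],"roll": 0,"jaw": 45},{"travel": [0,0,-40],"roll": 0,"jaw": 45},{"travel": [0,0,-40],"roll": 0,"jaw": 45},{"travel": [0,0,0],"roll": 0,"jaw": 45}])

```text
clock: 20.95
tool_pos: [0.435, -0.1455, 0.2001]
orientation: [180.0, 0.5, 173.9]
force: [0.4, 0.2, -1.2]
opening: 0.0532
gripper_force: 29.6
```

```bash
python3 mv.py 623 61.5 196 -172.1
```

```text
at [ 435.  -145.5  200.1] yaw 173.92 t 20.95 shift [-165.1  225.7    4.1] roll -13.98
```

Call:
apply_moves(targets=[{"travel": [-27.5,37.6,0],"roll": 0,"jaw": 45},{"travel": [-27.5,37.6,0],"roll": 0,"jaw": 45},{"travel": [-27.5,37.6,0],"roll": 0,"jaw": 45},{"travel": [-27.5,37.6,0],"roll": 0,"jaw": 45},{"travel": [-27.5,37.6,0],"roll": 0,"jaw": 45},{"travel": [-27.5,37.6,0],"roll": -7,"jaw": 45},{"travel": [0,0,20],"roll": -7,"jaw": 45},{"travel": [0,0,22],"roll": 0,"jaw": 45},{"travel": [0,0,0],"roll": 0,"jaw": 45},{"travel": [0,0,0],"roll": 0,"jaw": 45}])

```text
clock: 21.95
tool_pos: [0.6199, 0.0611, 0.1522]
orientation: [-180.0, -0.1, -172.2]
force: [0.9, 0.5, -1.6]
opening: 0.0531
gripper_force: 29.6
```

```bash
python3 mv.py 623 61.5 136 -172.1
```

```text
at [619.9  61.1 152.2] yaw -172.16 t 21.95 shift [-3.2 -0.  16.2] roll -0.06
```

Call:
apply_moves(targets=[{"travel": [-3,0,6],"roll": 0,"jaw": 45},{"travel": [0,0,4],"roll": 0,"jaw": 45},{"travel": [0,0,3],"roll": 0,"jaw": 45},{"travel": [0,0,3],"roll": 0,"jaw": 45},{"travel": [0,0,0],"roll": 0,"jaw": 45}])

```text
clock: 22.45
tool_pos: [0.6229, 0.0617, 0.1363]
orientation: [-180.0, -0.0, -172.1]
force: [0.4, -0.1, -1.8]
opening: 0.0526
gripper_force: 29.6
```

Call:
apply_moves(targets=[{"travel": [0,0,3],"roll": 0,"jaw": 45},{"travel": [0,0,3],"roll": 0,"jaw": 45},{"travel": [0,0,2.5],"roll": 0,"jaw": 45},{"travel": [0,0,0],"roll": 0,"jaw": 45}])

```text
clock: 22.85
tool_pos: [0.6229, 0.0618, 0.1276]
orientation: [-180.0, -0.0, -172.1]
force: [0.3, 0.4, -1.3]
opening: 0.0532
gripper_force: 29.6
```

Call:
apply_moves(targets=[{"travel": [0,0,0.7],"roll": -2,"jaw": 45},{"travel": [0,0,0],"roll": -8,"jaw": 45},{"travel": [0,0,0],"roll": -8,"jaw": 45}])

```text
clock: 23.15
tool_pos: [0.6232, 0.0619, 0.1275]
orientation: [-180.0, -0.0, -153.8]
force: [-0.5, 0.5, -1.2]
opening: 0.0531
gripper_force: 29.6
```

Call:
apply_moves(targets=[{"travel": [0,0,0],"roll": -8,"jaw": 45},{"travel": [0,0,0],"roll": -8,"jaw": 45},{"travel": [0,0,0],"roll": -8,"jaw": 45},{"travel": [0,0,0],"roll": -8,"jaw": 45},{"travel": [0,0,0],"roll": -8,"jaw": 45},{"travel": [0,0,0],"roll": -8,"jaw": 45},{"travel": [0,0,0],"roll": -8,"jaw": 45},{"travel": [0,0,0],"roll": -8,"jaw": 45},{"travel": [0,0,0],"roll": -8,"jaw": 45},{"travel": [0,0,0],"roll": 0,"jaw": 45}])

```text
clock: 24.15
tool_pos: [0.6225, 0.0615, 0.1272]
orientation: [179.9, -0.0, -82.0]
force: [-2.8, -0.1, 0.2]
opening: 0.0533
gripper_force: 29.6
```

Call:
apply_moves(targets=[{"travel": [0,0,0],"roll": 0,"jaw": 75},{"travel": [0,0,0],"roll": 0,"jaw": 75},{"travel": [0,0,0],"roll": 0,"jaw": 75},{"travel": [0,0,0],"roll": 0,"jaw": 75},{"travel": [0,0,-40],"roll": 0,"jaw": 70},{"travel": [0,0,-40],"roll": 8.2,"jaw": 70},{"travel": [0,0,0],"roll": 8.2,"jaw": 70},{"travel": [0,0,0],"roll": 8.2,"jaw": 70},{"travel": [0,0,0],"roll": 8.2,"jaw": 70},{"travel": [0,0,0],"roll": 8.2,"jaw": 70}])

```text
clock: 25.15
tool_pos: [0.6233, 0.0619, 0.2077]
orientation: [-180.0, 0.0, -123.5]
force: [0.8, -0.6, -0.2]
opening: 0.0702
gripper_force: 0.0
```

Call:
apply_moves(targets=[{"travel": [0,0,0],"roll": 8.2,"jaw": 70},{"travel": [0,0,0],"roll": 8.2,"jaw": 70},{"travel": [0,0,0],"roll": 8.2,"jaw": 70},{"travel": [0,0,0],"roll": 8.2,"jaw": 70},{"travel": [0,0,0],"roll": 8.2,"jaw": 70},{"travel": [0,0,0],"roll": 8.2,"jaw": 70},{"travel": [0,0,0],"roll": 8.2,"jaw": 70},{"travel": [0,0,0],"roll": 0,"jaw": 70}])

```text
clock: 25.95
tool_pos: [0.6233, 0.0619, 0.2076]
orientation: [180.0, 0.0, 179.3]
force: [0.0, 0.5, -0.2]
opening: 0.0702
gripper_force: 0.0
```

```bash
cat > caps.py <<'E'
from h import *
im=snap('top');h=cv2.cvtColor(im,cv2.COLOR_RGB2HSV)
g=cv2.inRange(h,(50,100,50),(85,255,255));g[:150]=0;g[300:]=0;g[:,:310]=0
for c in cv2.findContours(g,cv2.RETR_EXTERNAL,cv2.CHAIN_APPROX_NONE)[0]:
    if cv2.contourArea(c)>60:
        m=cv2.moments(c);p=[m['m10']/m['m00'],m['m01']/m['m00']];print(np.round(p,1),ray('top',[p],.05).round(4),len(c))
E
python3 caps.py; python3 mv.py 504 -304 200 -180; python3 - <<'E'
from h import *
i=snap('scene');b=cv2.resize(i[130:290,100:400],None,fx=2.6,fy=2.6,interpolation=cv2.INTER_CUBIC)
cv2.imwrite('pics/g4.png',cv2.cvtColor(b,cv2.COLOR_RGB2BGR))
E
```

```text
[406.6 236.2] [[ 0.5046 -0.3033  0.05  ]] 48
[410.8 205.9] [[ 0.5836 -0.3211  0.05  ]] 47
at [623.3  61.9 207.5] yaw 179.62 t 26.0 shift [ 116.9 -366.7    7.5] roll -0.38
```

View pics/g4.png

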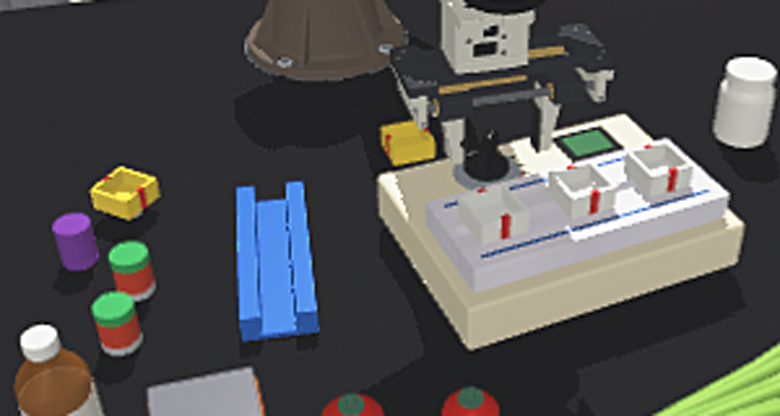

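All three holders are locked, with red stripes across the slot at crop (505,225), (595,203) and (672,180). Both jars are still where first measured. Now the nearer jar.

Call:
apply_moves(targets=[{"travel": [14.4,-45.9,0],"roll": 0,"jaw": 70},{"travel": [14.4,-45.9,0],"roll": 0,"jaw": 70},{"travel": [14.4,-45.9,0],"roll": 0,"jaw": 70},{"travel": [14.4,-45.9,0],"roll": 0,"jaw": 70},{"travel": [14.4,-45.9,0],"roll": 0,"jaw": 70},{"travel": [14.4,-45.9,0],"roll": 0,"jaw": 70},{"travel": [14.4,-45.9,0],"roll": 0,"jaw": 70},{"travel": [14.4,-45.9,0],"roll": 0,"jaw": 70},{"travel": [0,0,40],"roll": 0,"jaw": 70},{"travel": [0,0,40],"roll": 0,"jaw": 70}])

```text
clock: 27.05
tool_pos: [0.5047, -0.3063, 0.1278]
orientation: [-179.9, 0.2, 179.5]
force: [0.5, -0.1, -1.5]
opening: 0.0702
gripper_force: 0.0
```

```bash
python3 - <<'E'
from h import *
snap('top')
E
python3 mv.py 505.5 -304.5 47 -180
```

```text
at [ 500.8 -303.9  120. ] yaw 179.45 t 27.1 shift [-4.7 -0.6 73. ] roll -0.55
```

Call:
apply_moves(targets=[{"travel": [0,0,30],"roll": 0,"jaw": 70},{"travel": [0,0,0],"roll": 0,"jaw": 70},{"travel": [0,0,0],"roll": 0,"jaw": 70}])

```text
clock: 27.4
tool_pos: [0.5049, -0.3042, 0.0983]
orientation: [-180.0, -0.0, 179.6]
force: [-0.1, -0.1, 0.7]
opening: 0.0696
gripper_force: 0.0
```

```bash
python3 mv.py 505.5 -304.5 47 -180
```

```text
at [ 504.9 -304.2   98.3] yaw 179.6 t 27.4 shift [-0.6 -0.3 51.3] roll -0.4
```

Call:
apply_moves(targets=[{"travel": [0,0,30],"roll": 0,"jaw": 70},{"travel": [0,0,21],"roll": 0,"jaw": 70},{"travel": [0,0,0],"roll": 0,"jaw": 70},{"travel": [0,0,0],"roll": 0,"jaw": 30},{"travel": [0,0,0],"roll": 0,"jaw": 30},{"travel": [0,0,0],"roll": 0,"jaw": 30},{"travel": [0,0,0],"roll": 0,"jaw": 30},{"travel": [0,0,0],"roll": 0,"jaw": 30},{"travel": [0,0,0],"roll": 0,"jaw": 30},{"travel": [0,0,0],"roll": 0,"jaw": 30}])

```text
clock: 28.4
tool_pos: [0.505, -0.3044, 0.0473]
orientation: [-180.0, 0.1, 179.5]
force: [-0.5, 0.5, 7.2]
opening: 0.0399
gripper_force: 30.0
```

Call:
apply_moves(targets=[{"travel": [0,0,-20],"roll": 0,"jaw": 30},{"travel": [0,0,-45],"roll": 0,"jaw": 30},{"travel": [0,0,-45],"roll": 0,"jaw": 30},{"travel": [0,0,-45],"roll": 0,"jaw": 30},{"travel": [0,0,-20],"roll": 0,"jaw": 30},{"travel": [0,0,0],"roll": 0,"jaw": 30}])

```text
clock: 29.0
tool_pos: [0.5061, -0.3049, 0.2254]
orientation: [-179.9, 0.4, 179.5]
force: [-0.2, -0.6, -0.8]
opening: 0.039
gripper_force: 30.0
```

```bash
python3 mv.py 609.4 161 222 180;python3 mv.py 596.5 260 222 180; python3 caps.py
```

```text
at [ 506.1 -304.9  225.4] yaw 179.49 t 29.0 shift [-99.1 466.8   3.4] roll -0.51
at [ 506.1 -304.9  225.4] yaw 179.49 t 29.0 shift [-85.3 565.7   3.4] roll -0.51
```

Call:
apply_moves(targets=[{"travel": [-7.1,47.1,0],"roll": 0,"jaw": 30},{"travel": [-7.1,47.1,0],"roll": 0,"jaw": 30},{"travel": [-7.1,47.1,0],"roll": 0,"jaw": 30},{"travel": [-7.1,47.1,0],"roll": 0,"jaw": 30},{"travel": [-7.1,47.1,0],"roll": 0,"jaw": 30},{"travel": [-7.1,47.1,0],"roll": 0,"jaw": 30},{"travel": [-7.1,47.1,0],"roll": 0,"jaw": 30},{"travel": [-7.1,47.1,0],"roll": 0,"jaw": 30},{"travel": [-7.1,47.1,0],"roll": 0,"jaw": 30},{"travel": [-7.1,47.1,0],"roll": 0,"jaw": 30}])

```text
clock: 30.05
tool_pos: [0.579, 0.1677, 0.2195]
orientation: [-179.9, -0.2, 179.5]
force: [1.2, -0.4, -0.6]
opening: 0.0391
gripper_force: 30.0
```

Call:
apply_moves(targets=[{"travel": [-7.1,47.1,0],"roll": 0,"jaw": 30},{"travel": [-7.1,47.1,0],"roll": 0,"jaw": 30},{"travel": [0,0,30],"roll": 0,"jaw": 30},{"travel": [0,0,0],"roll": 0,"jaw": 30},{"travel": [0,0,0],"roll": 0,"jaw": 30}])

```text
clock: 30.55
tool_pos: [0.5941, 0.2591, 0.1897]
orientation: [-179.8, -0.2, 179.5]
force: [0.8, -0.7, -0.6]
opening: 0.0394
gripper_force: 30.0
```

```bash
python3 mv.py 596.5 259.8 180 -180; python3 caps.py; python3 - <<'E'
from h import *
i=snap('top');b=cv2.resize(i[150:270,155:305],None,fx=5,fy=5,interpolation=cv2.INTER_CUBIC)
cv2.imwrite('pics/g5.png',cv2.cvtColor(b,cv2.COLOR_RGB2BGR))
E
```

```text
at [594.1 259.1 189.7] yaw 179.46 t 30.55 shift [-2.4  0.8  9.7] roll -0.54
[410.9 205.9] [[ 0.5836 -0.3212  0.05  ]] 48
```

View pics/g5.png

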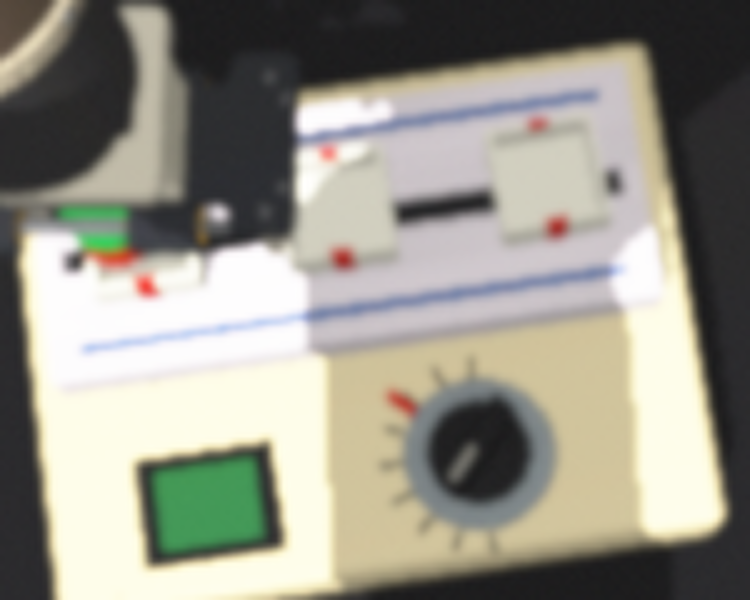

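The jar is over holder A; B and C are square at crop (336,206) and (548,176). Lowering with force checks.

Call:
apply_moves(targets=[{"travel": [-2,0.8,8],"roll": 0,"jaw": 30},{"travel": [0,0,6],"roll": 0,"jaw": 30},{"travel": [0,0,4],"roll": 0,"jaw": 30},{"travel": [0,0,3],"roll": 0,"jaw": 30},{"travel": [0,0,0],"roll": 0,"jaw": 30}])

```text
clock: 31.15
tool_pos: [0.5977, 0.2607, 0.1728]
orientation: [180.0, 0.1, 179.5]
force: [-3.2, -2.1, 11.4]
opening: 0.0394
gripper_force: 30.0
```

```bash
python3 - <<'E'
from slot import *
for n,a,b in(('B',(328,154),(343,258)),('C',(538,125),(557,227))):
    p=(np.array(a)+b)/10+[155,150]-.4; P=ray('top',[p],.118)[0]*1000; d=P[:2]-c0; print(n,P,d@ex,d@ey)
E
```

```text
B [611.58791739 161.55915994 118.        ] 2.3530486996221422 1.0475972892432655
C [625.22090646  59.01632588 118.        ] 1.852971736575972 -102.39630601636787
```

Call:
apply_moves(targets=[{"travel": [0,0,-3],"roll": 0,"jaw": 30},{"travel": [2,-1.2,0],"roll": 0,"jaw": 30},{"travel": [0,0,3],"roll": 0,"jaw": 30},{"travel": [0,0,3],"roll": 0,"jaw": 30},{"travel": [0,0,0],"roll": 0,"jaw": 30}])

```text
clock: 31.65
tool_pos: [0.597, 0.2599, 0.1715]
orientation: [179.9, 0.3, 179.5]
force: [-3.1, -2.8, 20.6]
opening: 0.0392
gripper_force: 30.1
```

```bash
python3 - <<'E'
from h import *
for i in range(3):
    snap('scene');o=ctrl.get_obs();print(o['force'].round(2),o['moment'].round(3),o['tool_pos'].round(4),o['orientation'].round(2))
i=snap('scene');b=cv2.resize(i[130:230,270:400],None,fx=6,fy=6,interpolation=cv2.INTER_CUBIC)
cv2.imwrite('pics/g6.png',cv2.cvtColor(b,cv2.COLOR_RGB2BGR))
E
```

```text
[-3.11 -2.8  20.24] [-0.91   1.285  0.052] [0.597  0.2599 0.1715] [179.91   0.33 179.54]
[-3.45 -2.78 20.4 ] [-0.917  1.311  0.032] [0.597  0.2599 0.1715] [179.91   0.33 179.54]
[-3.49 -3.26 20.91] [-0.957  1.247 -0.002] [0.597  0.2599 0.1715] [179.91   0.33 179.54]
```

View pics/g6.png

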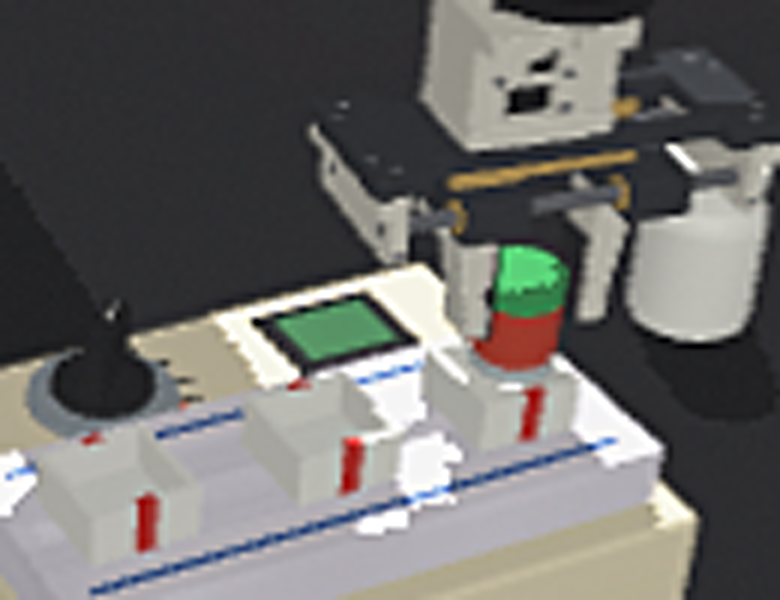

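```bash
python3 - <<'E'
from slot import *
for n,a in(('A',(534.5,413)),('B',(352,465)),('C',(147,522))):
    P=ray('scene',[np.array(a)/6+[270,130]-.4],.113)[0]*1000; d=P[:2]-c0; print(n,P.round(1),d@ex-26.5,d@ey)
for n,a in(('A',(147,287)),('B',(343,258)),('C',(557,227))):
    P=ray('top',[np.array(a)/5+[155,150]-.4],.113)[0]*1000; d=P[:2]-c0; print(n,P.round(1),d@ex+26.5,d@ey)
# jar column: left/right silhouette at z~.135
for z in(.126,.135): print(ray('scene',[np.array((517,350 if z>.13 else 362))/6+[270,130]-.4],z)*1000)
im=snap('scene');h=cv2.cvtColor(im,cv2.COLOR_RGB2HSV);g=cv2.inRange(h,(50,140,110),(75,255,255));g[:165]=0;g[185:]=0;g[:,:350]=0;g[:,370:]=0
print(cv2.boundingRect(g))
E
```

```text
A [622.6 260.3 113. ] 0.19987804110568774 97.36977193145171
B [636.1 164.1 113. ] 0.5062280585275545 0.17726112106682335
C [649.5  63.5 113. ] -0.025012539877675266 -101.30704865599672
A [573.8 253.  113. ] 3.918928558910345 96.75792565937846
B [586.9 158.2 113. ] 3.9557800868809707 1.0711151249926103
C [601.   54.7 113. ] 3.7466967649070213 -103.31331992247833
[[599.24655177 260.86815461 126.        ]]
[[602.10624576 258.33444386 135.        ]]
(353, 171, 12, 12)
```

Both views put holder A's centre about 3 mm nearer in y (≈257) than the jar. Shifting.

Call:
apply_moves(targets=[{"travel": [0,0,-5],"roll": 0,"jaw": 30},{"travel": [0,-3,0],"roll": 0,"jaw": 30},{"travel": [0,0,3],"roll": 0,"jaw": 30},{"travel": [0,0,3],"roll": 0,"jaw": 30},{"travel": [0,0,1],"roll": 0,"jaw": 30},{"travel": [0,0,0],"roll": 0,"jaw": 30}])

```text
clock: 32.5
tool_pos: [0.5976, 0.2565, 0.1681]
orientation: [180.0, 0.3, 179.5]
force: [3.2, -4.1, 13.9]
opening: 0.0391
gripper_force: 30.0
```

Call:
apply_moves(targets=[{"travel": [-0.8,-0.7,0],"roll": 0,"jaw": 30},{"travel": [0,0,1],"roll": 0,"jaw": 30},{"travel": [0,0,0],"roll": 0,"jaw": 30}])

```text
clock: 32.8
tool_pos: [0.5985, 0.2564, 0.1673]
orientation: [179.9, 0.3, 179.5]
force: [2.5, -1.4, 17.0]
opening: 0.0393
gripper_force: 30.0
```

```bash
python3 - <<'E'
from h import *
i=snap('scene');b=cv2.resize(i[160:215,325:395],None,fx=9,fy=9,interpolation=cv2.INTER_CUBIC)
cv2.imwrite('pics/g7.png',cv2.cvtColor(b,cv2.COLOR_RGB2BGR))
E
```

```text
(no output)
```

View pics/g7.png

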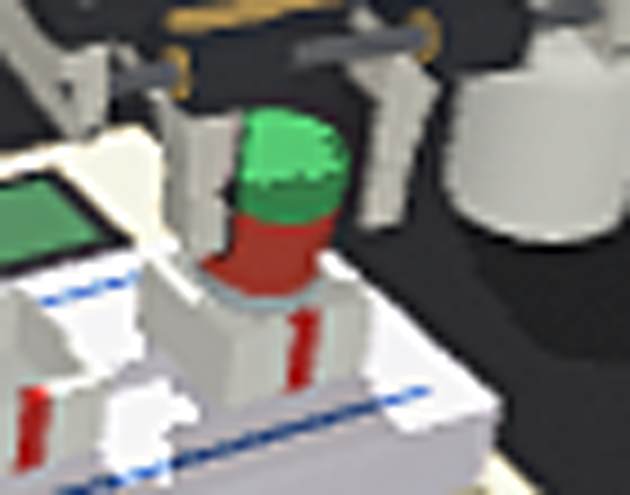

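The jar seems nearly centred over cup A (jar foot about (262,283), rim centre about (260,285)). I'll feel sideways to tell whether it has entered.

Call:
apply_moves(targets=[{"travel": [0,0,-2.5],"roll": 0,"jaw": 30},{"travel": [-1,0,0],"roll": 0,"jaw": 30},{"travel": [-1,0,0],"roll": 0,"jaw": 30},{"travel": [0,0,0],"roll": 0,"jaw": 30}])

```text
clock: 33.25
tool_pos: [0.5983, 0.2562, 0.1675]
orientation: [180.0, 0.1, 179.5]
force: [-0.6, 0.7, 8.7]
opening: 0.0392
gripper_force: 30.0
```

Call:
apply_moves(targets=[{"travel": [2,0,0],"roll": 0,"jaw": 30},{"travel": [2,0,0],"roll": 0,"jaw": 30},{"travel": [0,0,0],"roll": 0,"jaw": 30}])

```text
clock: 33.55
tool_pos: [0.5956, 0.2562, 0.168]
orientation: [180.0, 0.2, 179.5]
force: [4.9, -1.5, 7.6]
opening: 0.0395
gripper_force: 30.0
```

```bash
python3 - <<'E'
from h import *
im=snap('scene');h=cv2.cvtColor(im,cv2.COLOR_RGB2HSV);g=cv2.inRange(h,(45,110,70),(80,255,255));g[:165]=0;g[190:]=0;g[:,:345]=0;g[:,372:]=0
print(cv2.boundingRect(g))
t=np.linspace(0,6.28,90)
for z in(.164,.168,.171,.1745):
    q=proj('scene',np.c_[.5965+.02*np.cos(t),.2562+.02*np.sin(t),0*t+z]);print(z,q.min(0).round(1),q.max(0).round(1))
q=proj('scene',np.c_[.5965+.02*np.cos(t),.2562+.02*np.sin(t),0*t+.126]);print(q.min(0),q.max(0))
b=im[185:200,340:372];print(b.sum(2)//3)
o=ctrl.get_obs();print(o['tool_pos'],o['force'].round(1),o['moment'].round(2))
E
```

```text
(351, 171, 13, 13)
0.164 [348.1 174.2] [362.8 182.1]
0.168 [348.2 173. ] [363.  180.9]
0.171 [348.3 172.1] [363.1 179.9]
0.1745 [348.5 171. ] [363.3 178.8]
[346.6151945  185.69164854] [361.04184062 193.75080241]
[[249 244 244 193 136 142 173 175 173 129  51  83  85  85  85  85  86  84
   83  81  73  43  41  41  40  34  35  38  42  45  45  47]
 [233 246 246 251 203 156 173 177 168  92  61  83  85  85  85  85  84  84
   83  78  73  51  35  42  44  45  44  46  45  47  46  46]
 [236 251 252 255 236 199 144 125 102  40  73  85  85  84  84  84  85  83
   80  70 133 180  40  32  43  47  45  46  46  47  46  45]
 [224 235 251 181 178 172 103  62  69  79  83  84  85  85  85  85  85  83
   77  74 212 255 168  56  31  42  45  46  46  46  45  46]
 [214 165 241 255 216 176 131 111  76  79  80  83  84  85  85  85  83  81
   73 101 147 211 255 233  34  37  42  45  46  47  47  47]
 [182 151 172 244 255 216 153 130 123  98  82  80  81  81  81  81  80  77
   81 117 160 160 162 166 134  72  34  39  45  46  45  47]
 [132 158 156 160 227 255 240 154 140 147 136 100  87  84  85  84  84  97
  127 148 169 16
[... 479 characters left out ...]
 171 175 174 176 176 178 185 185 152
   69  80 138 194 186 184 182 188 234 252 255 255 154  37]
 [171 157 162 163 163 164 163 163 162 164 171 180 182 184 187 190 181 117
   70  81 139 193 185 184 181 187 230 248 247 254 255 153]
 [255 162 161 163 163 163 164 164 163 161 167 187 185 185 185 189 182 120
   70  98 156 192 185 183 181 187 230 247 244 246 254 255]
 [255 162 172 165 163 163 164 163 164 162 167 187 184 184 185 189 178  87
   70 113 175 190 185 184 180 199 239 246 244 244 246 254]
 [248 172 180 182 166 162 163 163 163 164 173 187 184 184 184 189 180  92
   68 111 173 189 186 183 180 215 246 246 244 244 244 246]]
[0.59560633 0.25619208 0.16796368] [ 4.9 -1.   7.7] [-0.66 -1.6   0.02]
```

```bash
python3 - <<'E'
from slot import *
P=ray('scene',np.array([(150,280),(370,290),(240,342)])/9+[325,160]-.45,.126)*1000
print(P.round(1),(P[0]+P[1])/2,np.linalg.norm(P[0]-P[1]))
# predicted corners for cup centre (597,257)
for c in((597,257),(598,255)):
    Q=[np.r_[np.array(c)+sx*26.5*ex+sy*26.5*ey,126]/1000 for sx,sy in((1,1),(1,-1),(-1,-1),(-1,1))]
    print(((proj('scene',Q)-[325,160]+.45)*9).round(0).tolist())
E
```

```text
[[591.2 220.3 126. ]
 [615.2 283.5 126. ]
 [629.4 232.9 126. ]] [603.22075961 251.85674758 126.        ] 67.60997584415672
[[386.0, 296.0], [241.0, 337.0], [148.0, 247.0], [291.0, 210.0]]
[[382.0, 299.0], [236.0, 340.0], [144.0, 250.0], [286.0, 212.0]]
```

The cap-top row shows that the jar slid up in the grip and still rests on the rim. I'll do a light search toward -y.

Call:
apply_moves(targets=[{"travel": [0,0,-4],"roll": 0,"jaw": 30},{"travel": [-1.5,0,0],"roll": 0,"jaw": 30},{"travel": [0,-2,0],"roll": 0,"jaw": 30},{"travel": [0,0,3],"roll": 0,"jaw": 30},{"travel": [0,0,0],"roll": 0,"jaw": 30}])

```text
clock: 34.1
tool_pos: [0.5955, 0.2538, 0.1682]
orientation: [-180.0, 0.0, 179.5]
force: [0.1, -1.5, 2.9]
opening: 0.0394
gripper_force: 30.0
```

Call:
apply_moves(targets=[{"travel": [0,0,2],"roll": 0,"jaw": 30},{"travel": [-1.5,0,0],"roll": 0,"jaw": 30},{"travel": [-1.5,0,0],"roll": 0,"jaw": 30},{"travel": [0,0,0],"roll": 0,"jaw": 30}])

```text
clock: 34.5
tool_pos: [0.5989, 0.2541, 0.1669]
orientation: [180.0, 0.1, 179.5]
force: [-1.7, -0.1, 6.4]
opening: 0.0395
gripper_force: 30.0
```

Call:
apply_moves(targets=[{"travel": [0,1.5,0],"roll": 0,"jaw": 30},{"travel": [0,1.5,0],"roll": 0,"jaw": 30},{"travel": [0,1.5,0],"roll": 0,"jaw": 30},{"travel": [0,0,0],"roll": 0,"jaw": 30}])

```text
clock: 34.9
tool_pos: [0.5989, 0.2579, 0.1668]
orientation: [-180.0, 0.1, 179.5]
force: [1.1, -2.6, 7.2]
opening: 0.0393
gripper_force: 30.0
```

Call:
apply_moves(targets=[{"travel": [-1.5,0,0],"roll": 0,"jaw": 30},{"travel": [-1.5,0,0],"roll": 0,"jaw": 30},{"travel": [0,0,0],"roll": 0,"jaw": 30}])

```text
clock: 35.2
tool_pos: [0.6014, 0.2584, 0.1657]
orientation: [-180.0, -0.0, 179.5]
force: [-0.2, -0.5, -1.2]
opening: 0.0394
gripper_force: 30.0
```

Call:
apply_moves(targets=[{"travel": [0,-1.5,0],"roll": 0,"jaw": 30},{"travel": [0,-1.5,0],"roll": 0,"jaw": 30},{"travel": [0,0,0],"roll": 0,"jaw": 30}])

```text
clock: 35.5
tool_pos: [0.6011, 0.2552, 0.1655]
orientation: [-180.0, -0.0, 179.5]
force: [-0.2, -0.1, -1.5]
opening: 0.0393
gripper_force: 30.0
```

Free at x ≈ 601. Lowering.

Call:
apply_moves(targets=[{"travel": [0,1,0],"roll": 0,"jaw": 30},{"travel": [0,0,3],"roll": 0,"jaw": 30},{"travel": [0,0,3],"roll": 0,"jaw": 30},{"travel": [0,0,0],"roll": 0,"jaw": 30}])

```text
clock: 35.9
tool_pos: [0.601, 0.2563, 0.1592]
orientation: [-180.0, -0.1, 179.5]
force: [0.6, 0.0, -1.8]
opening: 0.0395
gripper_force: 30.0
```

Call:
apply_moves(targets=[{"travel": [0,0,4],"roll": 0,"jaw": 30},{"travel": [0,0,4],"roll": 0,"jaw": 30},{"travel": [0,0,0],"roll": 0,"jaw": 30}])

```text
clock: 36.2
tool_pos: [0.6016, 0.2566, 0.1534]
orientation: [180.0, 0.1, 179.5]
force: [-3.3, -0.7, 8.7]
opening: 0.0395
gripper_force: 30.0
```

Call:
apply_moves(targets=[{"travel": [0,0,0],"roll": 0,"jaw": 60},{"travel": [0,0,0],"roll": 0,"jaw": 60},{"travel": [0,0,0],"roll": 0,"jaw": 60},{"travel": [0,0,0],"roll": 0,"jaw": 60},{"travel": [0,0,-40],"roll": 0,"jaw": 70},{"travel": [0,0,-30],"roll": 0,"jaw": 70},{"travel": [0,0,0],"roll": 0,"jaw": 70}])

```text
clock: 36.9
tool_pos: [0.6035, 0.2575, 0.227]
orientation: [179.8, 0.4, 179.5]
force: [0.2, 0.1, -0.4]
opening: 0.0694
gripper_force: 0.0
```

```bash
python3 mv.py 584.6 -322 200 180; python3 - <<'E'
from h import *
im=snap('scene');h=cv2.cvtColor(im,cv2.COLOR_RGB2HSV);g=cv2.inRange(h,(45,110,70),(80,255,255));g[:165]=0;g[200:]=0;g[:,:345]=0;g[:,372:]=0
print(cv2.boundingRect(g))
t=np.linspace(0,6.28,90)
for z in(.156,.16,.168,.174):
    q=proj('scene',np.c_[.6+.02*np.cos(t),.2568+.02*np.sin(t),0*t+z]);print(z,q.min(0).round(1),q.max(0).round(1))
b=cv2.resize(im[140:230,250:400],None,fx=5,fy=5,interpolation=cv2.INTER_CUBIC)
cv2.imwrite('pics/g8.png',cv2.cvtColor(b,cv2.COLOR_RGB2BGR))
E
python3 caps.py
```

```text
at [603.5 257.5 227. ] yaw 179.5 t 36.9 shift [  13.9 -579.7   27. ] roll -0.5
(347, 177, 15, 11)
0.156 [348.5 177.3] [363.2 185.3]
0.16 [348.6 176.1] [363.4 184. ]
0.168 [349.  173.6] [363.7 181.5]
0.174 [349.2 171.7] [364.  179.6]
[410.8 205.9] [[ 0.5836 -0.3211  0.05  ]] 47
```

View pics/g8.png

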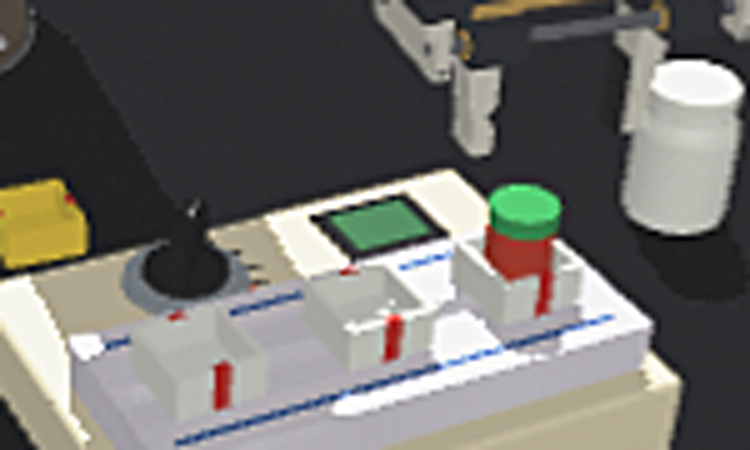

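Jar 1 is fully down: cap-top row 177 matches z = 0.156, upper part standing at crop (525,225). Now jar 2.

Call:
apply_moves(targets=[{"travel": [1.2,-44.6,0],"roll": 0,"jaw": 70},{"travel": [1.2,-44.6,0],"roll": 0,"jaw": 70},{"travel": [1.2,-44.6,0],"roll": 0,"jaw": 70},{"travel": [1.2,-44.6,0],"roll": 0,"jaw": 70},{"travel": [1.2,-44.6,0],"roll": 0,"jaw": 70},{"travel": [1.2,-44.6,0],"roll": 0,"jaw": 70},{"travel": [1.2,-44.6,0],"roll": 0,"jaw": 70},{"travel": [1.2,-44.6,0],"roll": 0,"jaw": 70},{"travel": [1.2,-44.6,0],"roll": 0,"jaw": 70},{"travel": [1.2,-44.6,0],"roll": 0,"jaw": 70}])

```text
clock: 38.0
tool_pos: [0.5842, -0.1911, 0.2206]
orientation: [180.0, -0.1, 179.5]
force: [1.2, 0.8, 0.1]
opening: 0.0698
gripper_force: 0.0
```

Call:
apply_moves(targets=[{"travel": [1.2,-44.6,0],"roll": 0,"jaw": 70},{"travel": [1.2,-44.6,0],"roll": 0,"jaw": 70},{"travel": [1.2,-44.6,0],"roll": 0,"jaw": 70},{"travel": [0,0,45],"roll": 0,"jaw": 70},{"travel": [0,0,45],"roll": 0,"jaw": 70},{"travel": [0,0,35],"roll": 0,"jaw": 70},{"travel": [0,0,0],"roll": 0,"jaw": 70},{"travel": [0,0,0],"roll": 0,"jaw": 70},{"travel": [0,0,0],"roll": 0,"jaw": 70}])

```text
clock: 38.9
tool_pos: [0.5816, -0.3235, 0.099]
orientation: [-179.9, 0.1, 179.5]
force: [0.8, 0.6, 0.5]
opening: 0.0704
gripper_force: 0.0
```

```bash
python3 mv.py 582.5 -322 47 180
```

```text
at [ 581.6 -323.5   99. ] yaw 179.51 t 38.9 shift [-0.9  1.5 52. ] roll -0.49
```

Call:
apply_moves(targets=[{"travel": [-0.5,1,30],"roll": 0,"jaw": 70},{"travel": [0,0,22],"roll": 0,"jaw": 70},{"travel": [0,0,0],"roll": 0,"jaw": 70},{"travel": [0,0,0],"roll": 0,"jaw": 30},{"travel": [0,0,0],"roll": 0,"jaw": 30},{"travel": [0,0,0],"roll": 0,"jaw": 30},{"travel": [0,0,0],"roll": 0,"jaw": 30},{"travel": [0,0,0],"roll": 0,"jaw": 30},{"travel": [0,0,0],"roll": 0,"jaw": 30},{"travel": [0,0,0],"roll": 0,"jaw": 30}])

```text
clock: 39.9
tool_pos: [0.5813, -0.3223, 0.0459]
orientation: [-180.0, 0.1, 179.5]
force: [-1.0, 0.9, 6.1]
opening: 0.0395
gripper_force: 30.0
```

Call:
apply_moves(targets=[{"travel": [0,0,-20],"roll": 0,"jaw": 30},{"travel": [0,0,-45],"roll": 0,"jaw": 30},{"travel": [0,0,-45],"roll": 0,"jaw": 30},{"travel": [0,0,-45],"roll": 0,"jaw": 30},{"travel": [0,0,-20],"roll": 0,"jaw": 30},{"travel": [0,0,0],"roll": 0,"jaw": 30},{"travel": [0,0,0],"roll": 0,"jaw": 30}])

```text
clock: 40.6
tool_pos: [0.5805, -0.3219, 0.2196]
orientation: [180.0, 0.0, 179.4]
force: [-0.4, -0.2, -1.9]
opening: 0.0393
gripper_force: 30.0
```

```bash
python3 mv.py 613 161 222 180
```

```text
at [ 580.5 -321.9  219.6] yaw 179.45 t 40.6 shift [-27.8 483.2  -2.4] roll -0.55
```

Call:
apply_moves(targets=[{"travel": [-2.4,43.9,0],"roll": 0,"jaw": 30},{"travel": [-2.4,43.9,0],"roll": 0,"jaw": 30},{"travel": [-2.4,43.9,0],"roll": 0,"jaw": 30},{"travel": [-2.4,43.9,0],"roll": 0,"jaw": 30},{"travel": [-2.4,43.9,0],"roll": 0,"jaw": 30},{"travel": [-2.4,43.9,0],"roll": 0,"jaw": 30},{"travel": [-2.4,43.9,0],"roll": 0,"jaw": 30},{"travel": [-2.4,43.9,0],"roll": 0,"jaw": 30},{"travel": [-2.4,43.9,0],"roll": 0,"jaw": 30},{"travel": [-2.4,43.9,0],"roll": 0,"jaw": 30}])

```text
clock: 41.6
tool_pos: [0.6078, 0.1181, 0.2178]
orientation: [-179.9, -0.2, 179.5]
force: [1.0, 0.6, -1.3]
opening: 0.0395
gripper_force: 30.0
```

Call:
apply_moves(targets=[{"travel": [-2.4,43.9,0],"roll": 0,"jaw": 30},{"travel": [0,0,30],"roll": 0,"jaw": 30},{"travel": [0,0,10],"roll": 0,"jaw": 30},{"travel": [0,0,0],"roll": 0,"jaw": 30},{"travel": [0,0,0],"roll": 0,"jaw": 30},{"travel": [0,0,0],"roll": 0,"jaw": 30}])

```text
clock: 42.2
tool_pos: [0.6123, 0.1597, 0.1809]
orientation: [180.0, 0.1, 179.4]
force: [0.2, 0.1, -0.8]
opening: 0.0391
gripper_force: 30.0
```

```bash
python3 mv.py 612 161 168 180
```

```text
at [612.3 159.7 180.9] yaw 179.41 t 42.2 shift [ 0.3  1.3 12.9] roll -0.59
```

Call:
apply_moves(targets=[{"travel": [0,1,5],"roll": 0,"jaw": 30},{"travel": [0,0,4],"roll": 0,"jaw": 30},{"travel": [0,0,2],"roll": 0,"jaw": 30},{"travel": [0,0,0],"roll": 0,"jaw": 30}])

```text
clock: 42.6
tool_pos: [0.6115, 0.1613, 0.1686]
orientation: [-180.0, -0.0, 179.5]
force: [0.2, -0.0, -1.2]
opening: 0.0397
gripper_force: 30.0
```

Call:
apply_moves(targets=[{"travel": [0,0,4],"roll": 0,"jaw": 30},{"travel": [0,0,4],"roll": 0,"jaw": 30},{"travel": [0,0,4],"roll": 0,"jaw": 30},{"travel": [0,0,2],"roll": 0,"jaw": 30},{"travel": [0,0,0],"roll": 0,"jaw": 30}])

```text
clock: 43.1
tool_pos: [0.6116, 0.1614, 0.1544]
orientation: [-180.0, -0.0, 179.5]
force: [0.1, 0.1, -1.4]
opening: 0.0396
gripper_force: 30.0
```

Call:
apply_moves(targets=[{"travel": [0,0,1.3],"roll": 0,"jaw": 30},{"travel": [0,0,0],"roll": 0,"jaw": 30},{"travel": [0,0,0],"roll": 0,"jaw": 60},{"travel": [0,0,0],"roll": 0,"jaw": 60},{"travel": [0,0,0],"roll": 0,"jaw": 60},{"travel": [0,0,0],"roll": 0,"jaw": 60},{"travel": [0,0,-40],"roll": 0,"jaw": 60},{"travel": [0,0,-40],"roll": 0,"jaw": 40},{"travel": [0,-45,0],"roll": 0,"jaw": 40},{"travel": [0,-45,0],"roll": 0,"jaw": 30}])

```text
clock: 44.1
tool_pos: [0.6115, 0.0717, 0.2353]
orientation: [179.9, 0.2, 179.6]
force: [0.3, -1.4, -0.8]
opening: 0.0414
gripper_force: 0.0
```

Call:
apply_moves(targets=[{"travel": [0,-45,0],"roll": 0,"jaw": 30},{"travel": [0,-45,0],"roll": 0,"jaw": 30},{"travel": [0,-45,0],"roll": -8.5,"jaw": 30},{"travel": [0,0,0],"roll": -8.5,"jaw": 30},{"travel": [0,0,0],"roll": -8.5,"jaw": 30},{"travel": [0,0,0],"roll": -8.5,"jaw": 30},{"travel": [0,0,0],"roll": -8.5,"jaw": 30},{"travel": [0,0,0],"roll": -8.5,"jaw": 30},{"travel": [0,0,0],"roll": -8.5,"jaw": 30},{"travel": [0,0,0],"roll": -8.5,"jaw": 30}])

```text
clock: 45.1
tool_pos: [0.6097, -0.0629, 0.2338]
orientation: [-180.0, 0.0, -112.3]
force: [0.4, 0.2, 0.1]
opening: 0.03
gripper_force: 0.0
```

Call:
apply_moves(targets=[{"travel": [0,0,0],"roll": -8.5,"jaw": 30},{"travel": [0,0,0],"roll": -8.5,"jaw": 30},{"travel": [0,0,0],"roll": -8.5,"jaw": 30},{"travel": [0,0,0],"roll": -8.5,"jaw": 30},{"travel": [0,0,0],"roll": -8.5,"jaw": 30},{"travel": [0,0,0],"roll": -8.5,"jaw": 30},{"travel": [0,0,0],"roll": -8.5,"jaw": 30},{"travel": [0,0,0],"roll": -8.5,"jaw": 30},{"travel": [0,0,0],"roll": -8.5,"jaw": 30},{"travel": [0,0,0],"roll": 0,"jaw": 30}])

```text
clock: 46.1
tool_pos: [0.6097, -0.0629, 0.2338]
orientation: [-180.0, -0.0, -36.0]
force: [-0.2, -0.8, -0.0]
opening: 0.0297
gripper_force: 0.0
```

```bash
python3 mv.py 497 94 200 -30; python3 - <<'E'
from h import *
im=snap('top');h=cv2.cvtColor(im,cv2.COLOR_RGB2HSV)
g=cv2.inRange(h,(50,100,50),(85,255,255));g[:150]=0;g[225:]=0;g[:,:155]=0;g[:,300:]=0
for c in cv2.findContours(g,cv2.RETR_EXTERNAL,cv2.CHAIN_APPROX_NONE)[0]: print(cv2.boundingRect(c),ray('top',[np.array(cv2.minEnclosingCircle(c)[0])],.156)*1000)
b=cv2.resize(im[150:270,155:305],None,fx=5,fy=5,interpolation=cv2.INTER_CUBIC)
cv2.imwrite('pics/g9.png',cv2.cvtColor(b,cv2.COLOR_RGB2BGR))
s=snap('scene');h=cv2.cvtColor(s,cv2.COLOR_RGB2HSV);g=cv2.inRange(h,(45,110,70),(80,255,255));g[:165]=0;g[200:]=0;g[:,:312]=0;g[:,372:]=0
for c in cv2.findContours(g,cv2.RETR_EXTERNAL,cv2.CHAIN_APPROX_NONE)[0]: print('scene',cv2.boundingRect(c))
t=np.linspace(0,6.28,90)
for z in(.156,.17): q=proj('scene',np.c_[.6115+.02*np.cos(t),.161+.02*np.sin(t),0*t+z]);print(z,q.min(0).round(1),q.max(0).round(1))
E
```

```text
at [609.7 -62.9 233.8] yaw -36.03 t 46.1 shift [-183.4  -60.6   33.8] roll -6.03
(172, 188, 16, 16) [[591.62424455 256.28799085 156.        ]]
scene (318, 186, 15, 12)
scene (333, 185, 2, 2)
scene (317, 183, 2, 1)
scene (321, 182, 3, 1)
scene (325, 180, 7, 3)
scene (347, 177, 15, 11)
0.156 [317.4 184.8] [332.5 193.2]
0.17 [317.7 180.4] [332.9 188.8]
```

View pics/g9.png

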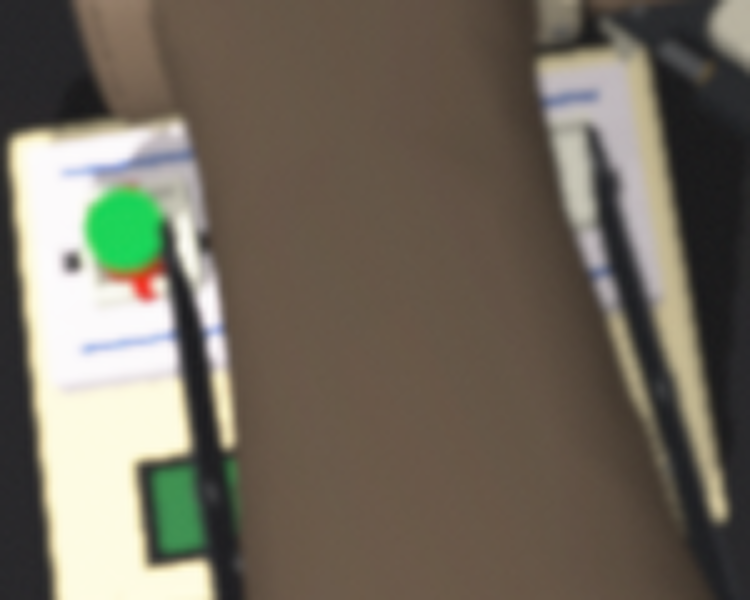

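Jar 2's cap top matches z ≈ 0.156, so it is down in holder B. Now the dial.

Call:
apply_moves(targets=[{"travel": [-45.85,-15.25,0],"roll": 0,"jaw": 34},{"travel": [-45.85,-15.25,0],"roll": 0,"jaw": 34},{"travel": [-45.85,-15.25,0],"roll": 0,"jaw": 34},{"travel": [-45.85,-15.25,0],"roll": -5.5,"jaw": 34},{"travel": [0,0,45],"roll": 0,"jaw": 34},{"travel": [0,0,30],"roll": 0,"jaw": 34},{"travel": [0,0,0],"roll": 0,"jaw": 34},{"travel": [0,0,0],"roll": 0,"jaw": 34},{"travel": [0,0,0],"roll": 0,"jaw": 34}])

```text
clock: 47.1
tool_pos: [0.4989, 0.0948, 0.1604]
orientation: [-179.9, -0.1, -30.7]
force: [1.0, -0.2, -0.3]
opening: 0.0339
gripper_force: 0.0
```

```bash
python3 mv.py 497.3 94.3 111 -30.5; python3 - <<'E'
from h import *
im=snap('scene')
b=cv2.resize(im[120:220,240:360],None,fx=6,fy=6,interpolation=cv2.INTER_CUBIC)
cv2.imwrite('pics/g10.png',cv2.cvtColor(b,cv2.COLOR_RGB2BGR))
E
```

```text
at [498.9  94.8 160.4] yaw -30.74 t 47.1 shift [-1.1  1.2 49.4] roll -0.24
```

View pics/g10.png

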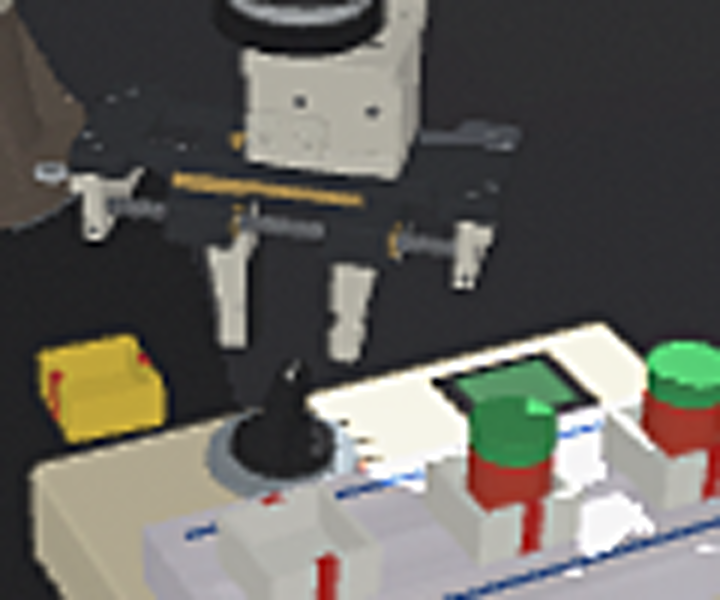

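The open fingers are centred over the dial bar at crop (288,370), and both jars are seated. Descend and grip.

Call:
apply_moves(targets=[{"travel": [-1,1,20],"roll": 0,"jaw": 34},{"travel": [0,0,18],"roll": 0,"jaw": 34},{"travel": [0,0,10],"roll": 0,"jaw": 34},{"travel": [0,0,0],"roll": 0,"jaw": 34},{"travel": [0,0,0],"roll": 0,"jaw": 34}])

```text
clock: 47.65
tool_pos: [0.4969, 0.0943, 0.1115]
orientation: [-180.0, -0.0, -30.7]
force: [-0.6, -0.1, 0.1]
opening: 0.0341
gripper_force: 0.0
```

Call:
apply_moves(targets=[{"travel": [0,0,0],"roll": 0,"jaw": 8},{"travel": [0,0,0],"roll": 0,"jaw": 8},{"travel": [0,0,0],"roll": 0,"jaw": 8},{"travel": [0,0,0],"roll": 0,"jaw": 8},{"travel": [0,0,0],"roll": 0,"jaw": 8}])

```text
clock: 48.15
tool_pos: [0.4954, 0.0926, 0.1111]
orientation: [179.8, 0.0, -30.7]
force: [-1.2, -7.8, 5.6]
opening: 0.0136
gripper_force: 30.0
```

Call:
apply_moves(targets=[{"travel": [0,2.2,0],"roll": 0,"jaw": 8},{"travel": [0,0,0],"roll": 8,"jaw": 8},{"travel": [0,0,0],"roll": 8,"jaw": 8},{"travel": [0,0,0],"roll": 8,"jaw": 8},{"travel": [0,0,0],"roll": 8,"jaw": 8}])

```text
clock: 48.65
tool_pos: [0.4952, 0.0922, 0.1111]
orientation: [-180.0, -0.0, -63.0]
force: [-1.5, -1.4, 3.6]
opening: 0.0137
gripper_force: 30.0
```

Call:
apply_moves(targets=[{"travel": [0,0,0],"roll": 8,"jaw": 8},{"travel": [0,0,0],"roll": 8,"jaw": 8},{"travel": [0,0,0],"roll": 8,"jaw": 8},{"travel": [0,0,0],"roll": 8,"jaw": 8},{"travel": [0,0,0],"roll": 8,"jaw": 8},{"travel": [0,0,0],"roll": 8,"jaw": 8},{"travel": [0,0,0],"roll": 8,"jaw": 8},{"travel": [0,0,0],"roll": 6.2,"jaw": 8},{"travel": [0,0,0],"roll": 0,"jaw": 8}])

```text
clock: 49.55
tool_pos: [0.4947, 0.0923, 0.1111]
orientation: [180.0, -0.0, -125.1]
force: [-3.6, -1.3, 5.7]
opening: 0.0136
gripper_force: 30.0
```

Call:
apply_moves(targets=[{"travel": [0,0,0],"roll": 0,"jaw": 34},{"travel": [0,0,0],"roll": 0,"jaw": 34},{"travel": [0,0,0],"roll": 0,"jaw": 34},{"travel": [0,0,-40],"roll": 0,"jaw": 34},{"travel": [0,0,-45],"roll": 0,"jaw": 34},{"travel": [0,45,0],"roll": 0,"jaw": 34},{"travel": [0,45,0],"roll": 0,"jaw": 34},{"travel": [0,45,0],"roll": 0,"jaw": 34},{"travel": [0,45,0],"roll": 0,"jaw": 34}])

```text
clock: 50.45
tool_pos: [0.3461, 0.1958, 0.1958]
orientation: [180.0, 0.1, -124.9]
force: [0.0, 1.6, -0.2]
opening: 0.0338
gripper_force: 0.0
```

```bash
python3 - <<'E'
from h import *
print(ctrl.get_obs()['tool_pos'])
im=snap('top')
b=cv2.resize(im[170:270,215:285],None,fx=8,fy=6,interpolation=cv2.INTER_CUBIC)
cv2.imwrite('pics/g11.png',cv2.cvtColor(b,cv2.COLOR_RGB2BGR))
E
```

```text
[0.34614714 0.19581042 0.1957883 ]
```

View pics/g11.png

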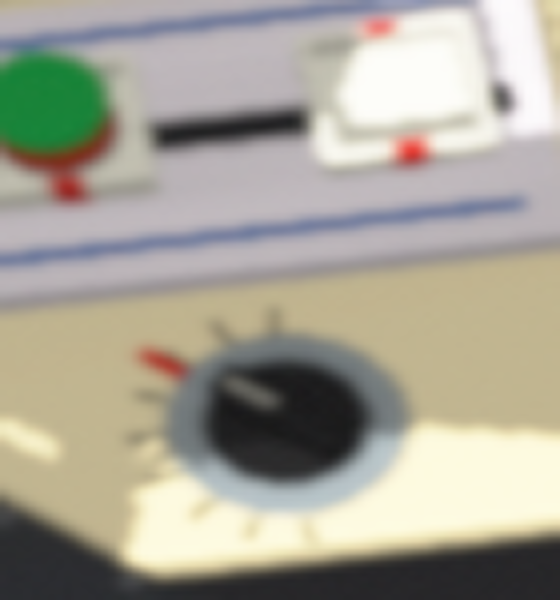

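```bash
python3 - <<'E'
from h import *
for k in range(1):
    im=snap('top').astype(float)
    s=lambda a:a
    R,G,B=im[...,0],im[...,1],im[...,2]
    ys,xs=np.mgrid[0:420,0:560]
    def wdir(w,z,x0,x1,y0,y1):
        m=(xs>=x0)&(xs<x1)&(ys>=y0)&(ys<y1)&(w>0);P=ray('top',np.c_[xs[m],ys[m]],z)[:,:2]*1000;ww=w[m]
        c=(P*ww[:,None]).sum(0)/ww.sum();D=P-c;C=(D*ww[:,None]).T@D/ww.sum();e,v=np.linalg.eigh(C);a=v[:,1]
        return c,np.degrees(np.arctan2(a[1],a[0]))%180,np.sqrt(e)
    tab=np.clip(R-1.25*np.maximum(G,B)-10,0,None);t=wdir(tab,.071,228,243,225,238);print('tab',t)
    g=im.mean(2);pt=np.clip(g-60,0,None);p=wdir(pt,.114,243,251.5,230.5,240);print('ptr',p)
    h=cv2.cvtColor(im.astype(np.uint8),cv2.COLOR_RGB2HSV)
    m=cv2.inRange(h,(85,15,70),(125,110,230));m[:222]=0;m[258:]=0;m[:,:233]=0;m[:,268:]=0
    c=max(cv2.findContours(m,cv2.RETR_EXTERNAL,cv2.CHAIN_APPROX_NONE)[0],key=len);E=cv2.fitEllipse(cv2.convexHull(c));print(E,cv2.boundingRect(c));A=ray('top',[E[0]],.082)[0,:2]*1000
    for n,a in(('ring',A),('tcp',np.array([494.9,92.5]))):
        d=t[0]-a;e=p[0]-a;print(n,a,'tab ang',np.degrees(np.arctan2(d[1],d[0])),np.hypot(*d),'ptr',np.degrees(np.arctan2(e[1],e[0])),np.hypot(*e))
E
```

```text
tab (array([523.39280742, 132.17234624]), np.float64(54.46036852190112), array([1.65104178, 3.72834802]))
ptr (array([504.98504465, 104.81251593]), np.float64(47.38280736135049), array([1.87241879, 5.14318999]))
((250.3538818359375, 240.46328735351562), (26.373201370239258, 26.664005279541016), 128.86900329589844) (237, 227, 27, 27)
ring [495.32148344  94.14801433] tab ang 53.5635378331633 47.26361230138202 ptr 47.81892965334737 14.391525623118497
tcp [494.9  92.5] tab ang 54.31397021333017 48.84398766485687 ptr 50.67947659505442 15.915595311237354
```

```bash
python3 - <<'E'
from h import *
im=snap('top');g=cv2.cvtColor(im,cv2.COLOR_RGB2GRAY)
for r in range(229,243): print(r,*g[r,239:256])
g=g.astype(float);L=[]
for c in range(244,250):  # column-wise ridge centre over the black bar top
    r0=231+int(np.argmax(g[231:240,c])) if c>245 else 232+int(np.argmax(g[232:238,c]))
    w=g[r0-2:r0+3,c]-g[r0-2:r0+3,c].min();L.append([c,(w*np.arange(r0-2,r0+3)).sum()/w.sum()])
L=np.array(L);print(L.round(2).tolist());P=ray('top',L,.114)[:,:2]*1000
k=np.polyfit(P[:,1],P[:,0],1)[0];print('angle',np.degrees(np.arctan2(1,k)))
E
```

```text
229 162 152 138 126 117 113 112 109 105 100 96 95 95 98 102 108 114
230 140 135 123 111 99 95 93 88 81 74 69 66 67 72 78 87 96
231 122 121 112 95 77 69 66 59 52 45 43 42 41 44 50 57 70
232 116 113 99 82 73 68 56 43 34 30 31 31 31 31 32 36 45
233 116 106 86 75 83 88 77 58 41 31 28 28 28 28 28 29 32
234 116 102 75 63 78 92 94 83 68 48 36 30 29 28 28 28 29
235 116 101 70 49 58 75 89 94 91 77 55 36 27 26 28 28 28
236 115 99 68 40 36 49 66 82 93 90 70 44 30 26 27 28 29
237 112 92 61 34 28 30 41 58 72 76 63 42 30 28 28 27 27
238 108 86 55 31 26 23 28 34 45 49 44 34 31 29 28 26 25
239 105 81 50 31 29 25 26 27 28 32 32 30 29 30 29 28 25
240 104 77 48 32 29 28 28 26 24 26 27 29 28 30 30 29 28
241 105 79 50 33 30 31 29 28 27 26 26 27 28 30 29 30 30
242 108 86 55 35 31 31 29 29 28 28 26 27 25 28 29 30 31
[[244.0, 233.6], [245.0, 234.31], [246.0, 234.99], [247.0, 235.55], [248.0, 236.01], [249.0, 236.27]]
angle 60.52871344187077
```

The pointer reads about 55° (gripper yaw 54.9°, ridge fit about 56°) and the tab about 54.5–55°, so they agree. One last numeric check of both jars, then hand in.

```bash
python3 - <<'E'
from h import *
s=snap('scene');h=cv2.cvtColor(s,cv2.COLOR_RGB2HSV);g=cv2.inRange(h,(45,110,70),(80,255,255));g[:165]=0;g[200:]=0;g[:,:312]=0;g[:,372:]=0
for c in cv2.findContours(g,cv2.RETR_EXTERNAL,cv2.CHAIN_APPROX_NONE)[0]:
    if cv2.contourArea(c)>60: print(cv2.boundingRect(c))
o=ctrl.get_obs();print(o['clock'],o['force'],ctrl.close_job())
E
```

```text
(318, 186, 15, 12)
(347, 177, 15, 11)
the job is handed in; nothing more can be done
50.65 [ 0.71836481 -0.1788689   0.20133148] None
```

The job was handed in at 50.7 s: all three holders are locked in the slot, the two jars present are fully down in holders of their own, and the dial was then turned so its pointer lines up with the red tab to within about 1°.

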